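# Open the counterweighted hood of a block heater and load a tube

## Task

Take the block heater's steel hood by its front bar, swing it up past its balance point and let it down softly, held all the way, until its counterweight leans on the buffer and the hood stays open by itself: do not let it slam either way and do not force it against the buffer. Then take the tall stoppered tube from the rack and set it upright and fully home in the heater's well, without jamming it. Leave everything else where it stands.

Things in the scene. Friction and masses are not known exactly. Their poses are not given: they have to be found in the camera images.
- hood (a joint): hood angle: 0 = shut, grows as its front rises. It balances between 0.8 and 1.1 (mass of counterweight unknown); below it falls shut, beyond it falls open fast if not held, until the counterweight meets the buffer screw at the heater's back, hand-set, rubber-tipped, at 1.30 to 1.63: to be felt. The bar takes about 3 N to lift at first, up to 2 N to hold back at the end.
- bar (a point): centre of the hood's handle: round black bar 12 mm thick, 134 mm long, parallel to the hinge, on two thin stays 65 mm to either side; 50 mm from the bar's axis to the hood's front wall, free below. Shut: 225 mm in front of, 32 mm above the hinge axis, 142 mm over the bench. Turns with the hood and may turn between fingers. Shut: x to the heater's back, y along the bar.
- hinge (a point): middle of the hood's hinge axis, 110 mm over the bench, 20 mm behind the housing. The axis is this point's y. The hood is a hollow stainless cover 155 x 204 mm, 46 mm high, in front of it.
- weight: the counterweight: dark steel cylinder 36 mm thick, 60 mm long, parallel to the hinge, 75 mm behind and 30 mm above the hinge axis when shut; it goes down behind the heater as the hood opens. Origin at its centre; y along it.
- heater: the block heater: white housing 150 x 210 mm, 110 mm high, fixed to the bench; origin at the centre of its underside, z up, front (-x) towards the robot.
- well (a point): centre of the mouth of the heater's one well: a round upright hole 23 mm wide, 74 mm deep with a small chamfer, in the aluminium block's top face, 110 mm over the bench, 120 mm in front of the hinge. Hidden by the hood until it is open.
- tube_mid (a point): half-way point of the tall tube: glass, 20 mm wide, 112 mm long with its cork, about 60 g; z along it, tapered foot 56 mm below. Cork 25 mm wide, 22 mm high, its centre 45 mm and its top 56 mm above this point, to be grasped. It stands in one of the rack's three holes and is the tallest there. Fully home in the well this point is 18 mm below the well's mouth.
- rack: steel tube rack, 200 mm along its x, 62 mm along its y, 56 mm high, three 23 mm holes 60 mm apart in a row along x; floor 6 mm thick. Origin at the centre of its underside. Fixed.
- short_a: bystander: short stoppered tube, 20 mm wide, 78 mm long, in another hole of the rack; origin at its foot.
- short_b: bystander: a second short tube, as the other.
- flask: bystander: conical glass flask, 76 mm wide, 108 mm high; origin under its centre.
- beaker: bystander: glass beaker, 70 mm wide, 85 mm high; origin under its centre.
- bottle: bystander: brown bottle, 60 mm wide, 140 mm high; origin under its centre.
- stopper: bystander: loose cork stopper, 32 mm wide, 30 mm high; origin under its centre.
- dish: bystander: white dish, 90 mm wide, 50 mm high; origin under its centre.
- vial: bystander: small brown vial between rack and heater, 26 mm wide, 45 mm high; origin under its centre.
There are look-alikes about, which are no part of the job. Leave any pink look-alike of the part that bears tube_mid alone.

How it is judged (in metres and radians):
On the way, in this order (a step that is already met when the one before it is completed fails the run):
1. the hood rests open on its buffer by itself, with the robot's hand off everything (value of joint hood above 1.25 rad and velocity of joint hood between -0.05 and 0.05 rad/s and contact force between weight and anything else above 0.5 N and contact force between the fingers and anything else below 0.1 N), for 0.3 s.
2. the tall tube is fully home in the well (z of tube_mid in the frame of well below -0.014 m and horizontal distance between tube_mid and well below 0.006 m), for 0.2 s.
At the end, for the whole second after the job is handed in: The hood rests open by itself (beyond 1.25 rad, still), the tall tube stands in the well within 4 mm of its full depth, within 6 mm of the well's axis and 0.12 rad of upright, and the robot has let go of everything (all of step 2 and value of joint hood above 1.25 rad and velocity of joint hood between -0.05 and 0.05 rad/s and angle between tube_mid's own z axis and vertical below 0.12 rad and contact force between the fingers and anything else below 0.1 N); the robot touches nothing.
It fails at once if the hood slams or falls, open or shut (swings faster than 1.2 rad/s) (velocity of joint hood above 1.2 rad/s or velocity of joint hood below -1.2 rad/s).
It fails at once if the hood is forced against its buffer (more than 40 N on the counterweight; at rest it bears about 6 N) (contact force between weight and anything else above 40 N).
It fails at once if the tube is jammed into the heater (more than 30 N) (contact force between tube and heater above 30 N).
It fails at once if the tall tube is tipped over (more than 0.6 rad) (angle between tube_mid's own z axis and vertical above 0.6 rad).
It fails at once if a bystander is moved by more than 30 mm (distance of any of short_a, short_b, flask, beaker, bottle, stopper, dish, vial from where it was at the start of the episode above 0.03 m).
It also fails if it takes over 72 s, if anything falls off the work surface, if the arm or the gripper's body presses on something with over 40 N, if the wrist force passes 120 N, or if a joint passes its speed limit or range.

## Robot

A 6-joint arm with a two-finger parallel gripper is mounted at the origin on the work surface. World frame = base frame: x ahead of the robot, y to its left, z up, the work surface at z = 0. Lengths are in m, angles in degrees, forces in N, time in s.
With the tool pointing down it reaches from about 0.4 to 0.825 m from the base axis. Payload 7 kg.
Tool frame: the origin (TCP) lies midway between the tips of the shut fingers; the grasp point (between the pads) lies 19 mm behind it (r.hold_point_z is the distance from the TCP to the grasp point, in m); x points along the fingers, y is the direction in which the jaws open and shut, and the axes are right-handed (so a half turn about x gives the same grasp; the last joint's range is limited). The gripper opens to 88 mm and grips with 3 to 60 N. Pads are 19 mm wide; open, the fingers measure 130 mm over their backs; the gripper's body (78 mm by 193 mm) begins 47 mm behind the grasp point.
Start: joints at [93.169, 20.546, 0.682, 0, -70.136, -16.507], TCP at [0.156, 0.657, 0.227] pointing down, gripper open.
Joint ranges: [-176.03, 176.03], [-82.01, 121.73], [-58.28, 71.71], [-173.87, 95.51], [-174.79, -0.11], [-173.66, 173.66]. Speed limits (degrees/s): [136.94, 136.94, 172.46, 180, 180, 180].

## Interface

Orientations are given as [roll, pitch, yaw] about the fixed x, y, z axes, in that order (R = Rz(yaw) Ry(pitch) Rx(roll)).
In Python, from plant import r, viewer, order gives the robot as it stands. The module is installed in compiled form; this text tells all that it offers.
- The arm moves only by the shell command python3 -m creep 'ROWS' [FORCE]. ROWS is JSON, a list of rows, each an object of numbers: "ax", "ay", "az": the turn, a rotation vector about the tool's x, y, z in degrees; "tx", "ty", "tz": the shift along the tool's x, y, z in m; "fingers": the finger opening in m, from 0 to 0.0876. A call has 1 to 5 rows; each row is the pose to reach, as a shift and turn from the pose commanded when the call began, along the tool's axes at that moment; what a row does not reach only later rows make up. A row lasts 1/10 s, in which the tool goes at most 50 mm and 8.59 degrees, less where a joint would pass 70% of its speed; a pose out of reach is approached as far as the arm can. A call with a gripper value outside its range is refused whole. The fingers move at their own pace and stop on an object; FORCE is the grip in N (left out, the last holds). Time passes only in rows, so rows that repeat a pose let the fingers close. It gives the time, the measured TCP pose, the force and the opening at its end, in the units of the state.
- r.get_state(): the state, without advancing time (a new reading comes with each control period).
- viewer.capture(name): name is "side" or "top" or "wrist"; returns a dict with "pixels" (384x512x3 uint8, blue, green, red), "depth" (384x512 float32, m along the optical axis (not along the pixel's ray), 0 where there is no reading), "fx", "fy", "cx", "cy" (pixels), "rvec" (rotation vector, rad) and "tvec" (3), from world to camera coordinates, as OpenCV has them; the wrist camera has in their place "T_tool_cam" (4x4, takes a point from camera to tool coordinates, whose origin is the TCP and whose axes are the tool frame's). Camera axes: x right, y down, z forward; pixel columns grow to the right and rows downward; lengths in m; the calibration is good to about 2 mm. A picture is of the moment at which its call begins: read the wrist's pose just before it.
- order.close_job(): hands the job in, once; it reports no verdict.
The state is a dict: "time_s": time; "joints": joint angles; "qd": joint speeds; "joint_torque": joint torques, N m; "tcp_pos": TCP position; "eef_rot": TCP orientation; "contact_force": force on the tool from outside, world axes, zero at the start; "moment": the same for the moment, N m; "gripper_width": finger opening in m.
Only numpy, scipy, OpenCV 4.12 (cv2) and the standard library are available. Lean on these libraries where they do the work, as an engineer would, in place of code of your own. Each camera call takes 0.05 s, during which the arm holds its last target.

## Working session

There is one attempt and no reset: what is moved stays moved. The work goes in short steps, Python scripts to look and compute and a shell command to move; the robot and the scene stay as the last step left them, time stands still between calls to the robot, and variables do not carry over. Pictures are saved under pics/ and viewed, and the job is handed in when it is done.

```bash
mkdir -p pics; ls
cat > h.py <<'E'
import numpy as np, cv2
from plant import r, viewer, order
from scipy.spatial.transform import Rotation as R
def cap(n):
    s=r.get_state(); c=viewer.capture(n); 
    if n=="wrist":
        T=np.eye(4);T[:3,:3]=R.from_euler('xyz',s['eef_rot'],degrees=True).as_matrix();T[:3,3]=s['tcp_pos']
        c['Twc']=T@np.array(c['T_tool_cam'])
    else:
        M=np.eye(4);M[:3,:3]=cv2.Rodrigues(np.array(c['rvec'],float))[0];M[:3,3]=np.ravel(c['tvec']);c['Twc']=np.linalg.inv(M)
    return c
def ray(c,u,v):
    d=np.array([(u-c['cx'])/c['fx'],(v-c['cy'])/c['fy'],1.]); return c['Twc'][:3,3],c['Twc'][:3,:3]@d
def onz(c,u,v,z):
    o,d=ray(c,u,v); return o+d*(z-o[2])/d[2]
def dep(c,u,v):
    o,d=ray(c,u,v); return o+d*c['depth'][int(round(v)),int(round(u))]
def cloud(c):
    v,u=np.mgrid[0:384,0:512]; D=c['depth']
    P=np.stack([(u-c['cx'])/c['fx']*D,(v-c['cy'])/c['fy']*D,D],-1)
    return P@c['Twc'][:3,:3].T+c['Twc'][:3,3]
E
python3 - <<'E'
from h import *
s=r.get_state(); print({k:np.round(v,3).tolist() for k,v in s.items()})
import pickle
for n in ["side","top","wrist"]:
    c=cap(n); cv2.imwrite(f'pics/{n}0.png',c['pixels']); pickle.dump(c,open(f'{n}0.pkl','wb')); print(n,c['Twc'].round(3).tolist(),c['fx'],(c['depth']>0).mean())
E
```

```text
pics
{'time_s': 0.0, 'joints': [93.168, 20.591, 0.635, -0.021, -70.137, -16.505], 'qd': [0.018, -0.029, 0.08, -0.013, 0.009, -0.027], 'joint_torque': [0.002, -58.272, 29.306, 6.997, 0.007, -0.0], 'tcp_pos': [0.156, 0.656, 0.226], 'eef_rot': [94.61, 89.904, -98.735], 'contact_force': [-0.381, -0.186, -0.56], 'moment': [-0.018, -0.0, -0.021], 'gripper_width': 0.088}
side [[0.689, -0.378, 0.619, -0.029], [-0.725, -0.372, 0.58, -0.604], [0.011, -0.848, -0.53, 0.651], [0.0, 0.0, 0.0, 1.0]] 379.0329645973051 0.9958953857421875
top [[0.009, -0.996, 0.092, 0.45], [-1.0, -0.009, -0.002, 0.01], [0.003, -0.092, -0.996, 1.603], [0.0, 0.0, 0.0, 1.0]] 478.5223846012008 0.9957936604817709
wrist [[-0.231, -0.93, -0.288, 0.232], [-0.973, 0.221, 0.067, 0.637], [0.001, 0.295, -0.955, 0.384], [0.0, 0.0, 0.0, 1.0]] 334.60804821506946 0.9958852132161459
```

View pics/top0.png

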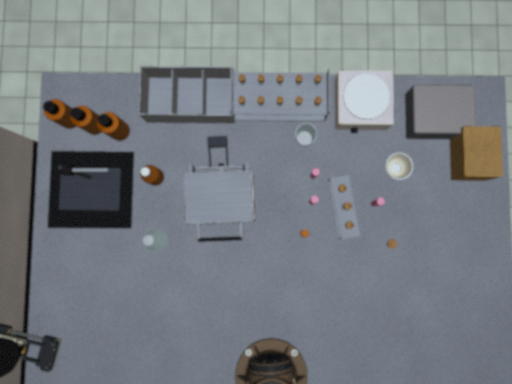

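View pics/side0.png

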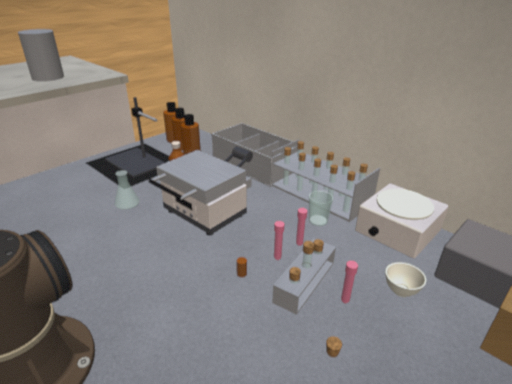

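View pics/wrist0.png

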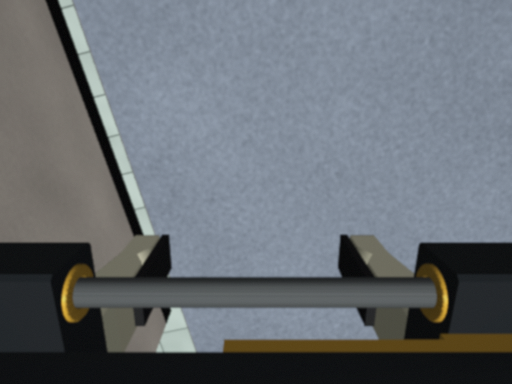

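Run:
```python
from h import *
import pickle
c=pickle.load(open('side0.pkl','rb'));t=pickle.load(open('top0.pkl','rb'))
a=cv2.resize(c['pixels'][220:320,230:370],None,fx=4,fy=4,interpolation=cv2.INTER_CUBIC)
b=cv2.resize(t['pixels'][160:260,280:400],None,fx=4,fy=4,interpolation=cv2.INTER_CUBIC)
b2=cv2.resize(t['pixels'][130:250,170:270],None,fx=4,fy=4,interpolation=cv2.INTER_CUBIC)
cv2.imwrite('pics/cs.png',a);cv2.imwrite('pics/ct.png',b);cv2.imwrite('pics/ch.png',b2)
P=cloud(t)
np.set_printoptions(precision=3,suppress=True)
# bar: dark, in region
px=t['pixels'].astype(int)
for name,(u0,u1,v0,v1),z0,z1 in [('bar',(190,250,230,246),.12,.17),('hoodtop',(180,260,165,225),.1,.2),('weight',(200,235,130,165),.1,.2),('rack',(325,365,170,245),.045,.065),('corks',(325,365,170,245),.07,.2)]:
    Q=P[v0:v1,u0:u1]; m=(Q[...,2]>z0)&(Q[...,2]<z1)
    vv,uu=np.nonzero(m);q=Q[m]
    (cx,cy),wh,an=cv2.minAreaRect(q[:,:2].astype(np.float32))
    print(name,m.sum(),q.mean(0),q.min(0),q.max(0),(cx,cy),wh,an)
hsv=cv2.cvtColor(t['pixels'],cv2.COLOR_BGR2HSV)
m=((hsv[...,0]>5)&(hsv[...,0]<22)&(hsv[...,1]>120)).astype(np.uint8)
n,l,st,ce=cv2.connectedComponentsWithStats(m)
for i in range(1,n):
    if 280<ce[i][0]<410 and 160<ce[i][1]<260: print('cork',st[i],ce[i],P[l==i][:,2].max(), np.median(P[l==i],0), onz(t,*ce[i],.118))
```

```text
bar 238 [0.438 0.16  0.146] [0.428 0.088 0.134] [0.462 0.228 0.154] (0.4451453685760498, 0.15820205211639404) (0.0332765132188797, 0.1405499428510666) 0.4931999146938324
hoodtop 3755 [0.565 0.162 0.152] [0.479 0.056 0.102] [0.667 0.267 0.165] (0.5734285712242126, 0.1615377813577652) (0.18731465935707092, 0.20936600863933563) 0.5768856406211853
weight 297 [0.721 0.169 0.146] [0.668 0.139 0.115] [0.752 0.2   0.163] (0.7094492316246033, 0.16926608979701996) (0.08464472740888596, 0.059607990086078644) 1.235223412513733
rack 1022 [ 0.539 -0.235  0.056] [ 0.437 -0.283  0.045] [ 0.642 -0.189  0.065] (0.5399379134178162, -0.23624956607818604) (0.19978566467761993, 0.06302095204591751) 10.280799865722656
corks 157 [ 0.54  -0.235  0.093] [ 0.469 -0.258  0.071] [ 0.609 -0.213  0.126] (0.539543867111206, -0.2353147268295288) (0.1424681693315506, 0.02333715371787548) 10.19446086883545
cork [340 186   4   5  15] [341.667 187.8  ] 0.0897899233051982 [ 0.599 -0.222  0.083] [ 0.596 -0.216  0.118]
cork [345 204   5   4  16] [347.  205.5] 1.6032380829647084 [ 0.541 -0.232  0.117] [ 0.541 -0.233  0.118]
cork [347 223   5   4  16] [348.75  224.562] 0.0872103780958533 [ 0.483 -0.244  0.084] [ 0.482 -0.238  0.118]
cork [301 230   7   7  36] [304.361 232.917] 0.04901214900289075 [ 0.455 -0.105  0.045] [ 0.455 -0.1    0.118]
cork [389 241   6   6  30] [391.633 243.367] 0.03629500622129789 [ 0.425 -0.392  0.029] [ 0.425 -0.37   0.118]
```

Run:
```python
import cv2,numpy as np
a=cv2.imread('pics/cs.png');b=cv2.imread('pics/ch.png');b=cv2.resize(b,(400,480))
a=cv2.resize(a,(400,286));x=np.zeros((480,800,3),np.uint8);x[:286,:400]=a;x[:,400:]=b
cv2.imwrite('pics/cc.png',x)
```

```text
(no output)
```

View pics/cc.png

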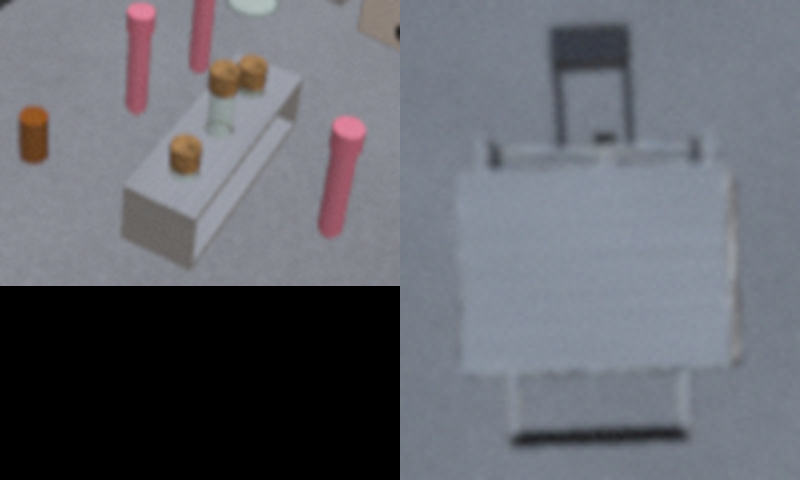

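Run:
```python
from h import *
import pickle
np.set_printoptions(precision=3,suppress=True)
t=pickle.load(open('top0.pkl','rb'));P=cloud(t)
g=cv2.cvtColor(t['pixels'],cv2.COLOR_BGR2GRAY)
def blob(u0,u1,v0,v1,th,z):
    s=g[v0:v1,u0:u1]; w=np.clip(th-s.astype(float),0,None)
    vv,uu=np.mgrid[v0:v1,u0:u1]; c=(uu*w).sum()/w.sum(),(vv*w).sum()/w.sum()
    m=w>0; pts=np.stack([uu[m],vv[m]],1)
    print(c,onz(t,*c,z),pts.min(0),pts.max(0))
    q=np.array([onz(t,u,v,z) for u,v in pts]); p=np.polyfit(q[:,1],q[:,0],1,w=w[m]); print(' slope deg',np.degrees(np.arctan(p[0])),q[:,1].min(),q[:,1].max())
blob(194,246,235,244,70,.148)
blob(205,232,134,150,75,.158)
hsv=cv2.cvtColor(t['pixels'],cv2.COLOR_BGR2HSV)
m=((hsv[...,0]>160)&(hsv[...,1]>90)).astype(np.uint8)
n,l,st,ce=cv2.connectedComponentsWithStats(m)
for i in range(1,n): print('pink',st[i],ce[i],onz(t,*ce[i],.115),P[l==i][:,2])
m=P[...,2]>.150
q=P[165:225,180:260][m[165:225,180:260]];print(cv2.minAreaRect(q[:,:2].astype(np.float32)))
s=r.get_state();print(R.from_euler('xyz',s['eef_rot'],degrees=True).as_matrix(),r.hold_point_z)
print(cap('wrist')['T_tool_cam'])
```

```text
(np.float64(219.66458333333333), np.float64(238.59958333333333)) [0.436 0.158 0.148] [199 237] [240 240]
 slope deg -2.6094467255701708 0.09669200422186786 0.22065973057960797
(np.float64(217.1156), np.float64(141.976)) [0.73  0.17  0.158] [208 137] [226 148]
 slope deg -3.3638461665182504 0.1429705327434857 0.1985126066808115
pink [ 54 112   1   1   1] [ 54. 112.] [0.83  0.693 0.115] [0.149]
pink [110 122   1   1   1] [110. 122.] [0.799 0.515 0.115] [0.15]
pink [108 125   1   1   1] [108. 125.] [0.79  0.521 0.115] [0.154]
pink [312 175   3   2   5] [312.8 175.6] [ 0.634 -0.127  0.115] [0.062 0.099 0.053 0.068 0.094]
pink [372 201   5   4  14] [374.357 202.643] [ 0.551 -0.319  0.115] [0.068 0.101 0.036 0.055 0.072 0.094 0.026 0.043 0.054 0.069 0.094 0.032
 0.05  0.067]
pink [ 26 294   1   1   1] [ 26. 294.] [0.262 0.75  0.115] [-0.673]
pink [269 355   1   1   1] [269. 355.] [0.086 0.006 0.115] [0.174]
pink [  7 361   1   1   1] [  7. 361.] [0.062 0.797 0.115] [0.47]
pink [  6 370   1   1   1] [  6. 370.] [0.036 0.798 0.115] [0.462]
pink [ 22 374   1   1   1] [ 22. 374.] [0.025 0.749 0.115] [-0.695]
((0.5437487959861755, 0.1387004852294922), (0.19451405107975006, 0.2528236508369446), 1.3629460334777832)
[[-0.    -0.231 -0.973]
 [-0.001 -0.973  0.231]
 [-1.     0.001 -0.   ]] 0.0188
[[ 0.    -0.295  0.955 -0.158]
 [ 1.     0.    -0.     0.002]
 [ 0.     0.955  0.295 -0.079]
 [ 0.     0.     0.     1.   ]]
```

```bash
cat >> h.py <<'E'
def rem(pos,yaw_y=None,tilt=None):
    "remaining shift/turn in tool axes; tool down with tool y at world yaw_y deg"
    s=r.get_state(); M=R.from_euler('xyz',s['eef_rot'],degrees=True)
    d=M.as_matrix().T@(np.array(pos)-s['tcp_pos'])
    if yaw_y is None: rv=np.zeros(3)
    else:
        a=np.radians(yaw_y); y=np.array([np.cos(a),np.sin(a),0]);x=np.array([0,0,-1.]);z=np.cross(x,y)
        rv=np.degrees((M.inv()*R.from_matrix(np.stack([x,y,z],1))).as_rotvec())
    print('t',d.round(4),'a',rv.round(2),'f',np.round(s['contact_force'],2),'w',round(s['gripper_width'],4),'time',s['time_s'],'pos',np.round(s['tcp_pos'],4))
E
python3 -m creep '[{"ax":6.4,"ty":0.036,"tz":-0.033,"fingers":0.034},{"ax":12.8,"ty":0.072,"tz":-0.066,"fingers":0.034},{"ax":19.2,"ty":0.108,"tz":-0.099,"fingers":0.034},{"ax":25.6,"ty":0.144,"tz":-0.132,"fingers":0.034},{"ax":32,"ty":0.18,"tz":-0.165,"fingers":0.034}]' 20
python3 -c "
from h import *
rem([.437,.158,.225],-177.5)"
```

```text
t [ 0.0015  0.4201 -0.3887] a [ 7.416e+01 -5.000e-02 -5.000e-02] f [-0.31 -0.03  0.1 ] w 0.0876 time 0.2 pos [0.1557 0.6565 0.226 ]invalid input
```

```bash
python3 -m creep '[{"ax":6.4,"ay":0,"az":0,"tx":0,"ty":0.036,"tz":-0.033,"fingers":0.034},{"ax":12.8,"ay":0,"az":0,"tx":0,"ty":0.072,"tz":-0.066,"fingers":0.034},{"ax":19.2,"ay":0,"az":0,"tx":0,"ty":0.108,"tz":-0.099,"fingers":0.034},{"ax":25.6,"ay":0,"az":0,"tx":0,"ty":0.144,"tz":-0.132,"fingers":0.034},{"ax":32,"ay":0,"az":0,"tx":0,"ty":0.18,"tz":-0.165,"fingers":0.034}]' 20
python3 -c "
from h import *
rem([.437,.158,.225],-177.5)"
```

```text
time_s: 0.7
tcp_pos: [0.2753, 0.4416, 0.2265]
eef_rot: [-168.1, 90.0, -33.6]
contact_force: [0.7, 1.3, 0.9]
gripper_width: 0.0528
t [ 0.0015  0.083  -0.3157] a [41.92 -0.    0.  ] f [0.67 1.33 0.91] w 0.0528 time 0.7 pos [0.2753 0.4416 0.2265]
```

```bash
python3 -m creep '[{"ax":8,"ay":0,"az":0,"tx":0,"ty":0.011,"tz":-0.042,"fingers":0.034},{"ax":16,"ay":0,"az":0,"tx":0,"ty":0.022,"tz":-0.084,"fingers":0.034},{"ax":24,"ay":0,"az":0,"tx":0,"ty":0.033,"tz":-0.126,"fingers":0.034},{"ax":32,"ay":0,"az":0,"tx":0,"ty":0.044,"tz":-0.168,"fingers":0.034},{"ax":40,"ay":0,"az":0,"tx":0,"ty":0.055,"tz":-0.21,"fingers":0.034}]' 20
python3 -c "
from h import *
rem([.437,.158,.225],-177.5)"
```

```text
time_s: 1.2
tcp_pos: [0.3837, 0.2539, 0.2268]
eef_rot: [-35.5, 90.0, 58.9]
contact_force: [1.6, -0.1, -0.1]
gripper_width: 0.0342
t [ 0.0018 -0.0459 -0.0997] a [1.86 0.03 0.02] f [ 1.56 -0.09 -0.14] w 0.0342 time 1.2 pos [0.3837 0.2539 0.2268]
```

```bash
python3 -m creep '[{"ax":1,"ay":0,"az":0,"tx":0,"ty":-0.02,"tz":-0.04,"fingers":0.034},{"ax":2,"ay":0,"az":0,"tx":0,"ty":-0.04,"tz":-0.08,"fingers":0.034},{"ax":2,"ay":0,"az":0,"tx":0,"ty":-0.046,"tz":-0.1,"fingers":0.034},{"ax":2,"ay":0,"az":0,"tx":0,"ty":-0.046,"tz":-0.1,"fingers":0.034}]' 20
python3 - <<'E'
from h import *
rem([.437,.158,.225],-177.5)
c=cap('wrist');cv2.imwrite('pics/w1.png',c['pixels'])
E
```

```text
time_s: 1.6
tcp_pos: [0.4378, 0.1572, 0.2264]
eef_rot: [137.1, 90.0, -130.5]
contact_force: [-0.4, 0.1, 0.3]
gripper_width: 0.034
t [0.0014 0.0007 0.0008] a [-0.03 -0.02 -0.02] f [-0.4   0.09  0.34] w 0.034 time 1.6 pos [0.4378 0.1572 0.2264]
```

View pics/w1.png

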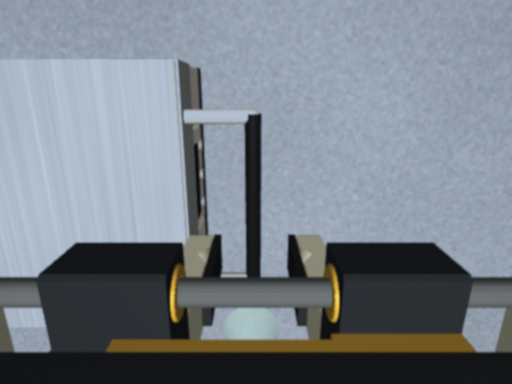

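The bar runs from (254,113) to under the jaws at (253,275), nicely between the fingers. The hood's front wall is at column ~190.

Run:
```python
from h import *
c=cap('wrist');g=cv2.cvtColor(c['pixels'],cv2.COLOR_BGR2GRAY)
pts=[]
for v in (125,150,175,200,225):
    u=np.nonzero(g[v,235:275]<60)[0]+235; p=onz(c,u.mean(),v,.142); pts.append(p); print(v,u.min(),u.max(),p.round(4),c['depth'][v,int(u.mean())].round(3))
pts=np.array(pts);p=np.polyfit(pts[:,1],pts[:,0],1);print(p,np.degrees(np.arctan(p[0])), np.polyval(p,.158)); print('end',onz(c,253.5,113,.142))
rem([np.polyval(p,.158),.158,.123],-177.5)
```

```text
125 245 259 [0.4404 0.1006 0.142 ] 0.232
150 245 259 [0.4396 0.1186 0.142 ] 0.239
175 246 259 [0.4385 0.1373 0.142 ] 0.243
200 246 259 [0.4376 0.1569 0.142 ] 0.249
225 246 259 [0.4368 0.1775 0.142 ] 0.255
[-0.047619    0.44515161] -2.7263080400780355 0.4376278073845769
end [0.43965145 0.0922253  0.142     ]
t [ 0.1035 -0.0003 -0.0012] a [ 0.07  0.01 -0.  ] f [ 0.15 -0.27  0.91] w 0.034 time 1.7 pos [0.4373 0.1591 0.2265]
```

```bash
python3 -m creep '[{"ax":0,"ay":0,"az":0,"tx":0.03,"ty":0,"tz":0,"fingers":0.034},{"ax":0,"ay":0,"az":0,"tx":0.06,"ty":0,"tz":0,"fingers":0.034},{"ax":0,"ay":0,"az":0,"tx":0.09,"ty":0,"tz":0,"fingers":0.034},{"ax":0,"ay":0,"az":0,"tx":0.1035,"ty":0,"tz":0,"fingers":0.034},{"ax":0,"ay":0,"az":0,"tx":0.1035,"ty":0,"tz":0,"fingers":0.034}]' 20
python3 -m creep '[{"ax":0,"ay":0,"az":0,"tx":0,"ty":0,"tz":0,"fingers":0.006},{"ax":0,"ay":0,"az":0,"tx":0,"ty":0,"tz":0,"fingers":0.006},{"ax":0,"ay":0,"az":0,"tx":0,"ty":0,"tz":0,"fingers":0.006},{"ax":0,"ay":0,"az":0,"tx":0,"ty":0,"tz":0,"fingers":0.006}]' 20
python3 - <<'E'
from h import *
rem([.4376,.158,.123],-177.5)
E
```

```text
time_s: 2.2
tcp_pos: [0.4358, 0.1596, 0.1212]
eef_rot: [126.2, 89.8, -141.1]
contact_force: [0.1, -0.5, 1.1]
gripper_width: 0.0344
time_s: 2.6
tcp_pos: [0.4388, 0.1603, 0.1242]
eef_rot: [-67.9, 89.8, 24.8]
contact_force: [6.4, -0.2, -5.0]
gripper_width: 0.0113
t [ 0.0012  0.0013 -0.0023] a [0.21 0.08 0.2 ] f [ 6.43 -0.21 -4.99] w 0.0113 time 2.6 pos [0.4388 0.1603 0.1242]
```

```bash
python3 -m creep '[{"ax":0,"ay":0,"az":0,"tx":0,"ty":-0.001,"tz":0,"fingers":0.006},{"ax":0,"ay":0,"az":0,"tx":0,"ty":-0.001,"tz":0,"fingers":0.006},{"ax":0,"ay":0,"az":0,"tx":0,"ty":-0.001,"tz":0,"fingers":0.006}]' 20
python3 - <<'E'
from h import *
rem([.4376,.158,.123],-177.5)
E
```

```text
time_s: 2.9
tcp_pos: [0.4388, 0.1603, 0.1241]
eef_rot: [-48.8, 89.9, 43.8]
contact_force: [-1.8, 2.3, 6.9]
gripper_width: 0.0117
t [ 0.0011  0.0014 -0.0023] a [0.17 0.08 0.09] f [-1.75  2.35  6.86] w 0.0117 time 2.9 pos [0.4388 0.1603 0.1241]
```

```bash
cat > arc.py <<'E'
import sys,numpy as np
a0,st,n=map(float,sys.argv[1:])
f=lambda t:np.array([-.225*np.cos(t)+.032*np.sin(t),.225*np.sin(t)+.032*np.cos(t)])
for k in range(1,int(n)+1):
    d=f(a0+st*k)-f(a0); print('th %.3f tx %.4f ty %.4f'%(a0+st*k,-d[1],-d[0]))
E
for k in 0 .2 .4 .6 .8 1.0; do python3 arc.py $k .04 5; done
python3 - <<'E'
from h import *
rem([.4376,.158,.123],-177.5)
E
```

```text
th 0.040 tx -0.0090 ty -0.0015
th 0.080 tx -0.0179 ty -0.0033
th 0.120 tx -0.0267 ty -0.0054
th 0.160 tx -0.0354 ty -0.0080
th 0.200 tx -0.0441 ty -0.0108
th 0.240 tx -0.0085 ty -0.0032
th 0.280 tx -0.0169 ty -0.0068
th 0.320 tx -0.0251 ty -0.0106
th 0.360 tx -0.0331 ty -0.0149
th 0.400 tx -0.0410 ty -0.0194
th 0.440 tx -0.0077 ty -0.0048
th 0.480 tx -0.0152 ty -0.0100
th 0.520 tx -0.0225 ty -0.0154
th 0.560 tx -0.0295 ty -0.0211
th 0.600 tx -0.0364 ty -0.0271
th 0.640 tx -0.0066 ty -0.0063
th 0.680 tx -0.0129 ty -0.0128
th 0.720 tx -0.0190 ty -0.0196
th 0.760 tx -0.0247 ty -0.0266
th 0.800 tx -0.0302 ty -0.0338
th 0.840 tx -0.0052 ty -0.0075
th 0.880 tx -0.0101 ty -0.0151
th 0.920 tx -0.0147 ty -0.0230
th 0.960 tx -0.0190 ty -0.0310
th 1.000 tx -0.0229 ty -0.0392
th 1.040 tx -0.0036 ty -0.0083
th 1.080 tx -0.0069 ty -0.0168
th 1.120 tx -0.0098 ty -0.0254
th 1.160 tx -0.0124 ty -0.0341
th 1.200 tx -0.0147 ty -0.0429
t [ 0.0011  0.0014 -0.0023] a [0.17 0.08 0.09] f [-1.75  2.35  6.86] w 0.0117 time 2.9 pos [0.4388 0.1603 0.1241]
```

```bash
python3 -m creep '[{"ax":0,"ay":0,"az":0,"tx":-0.0045,"ty":-0.0007,"tz":0,"fingers":0.006},{"ax":0,"ay":0,"az":0,"tx":-0.0134,"ty":-0.0024,"tz":0,"fingers":0.006},{"ax":0,"ay":0,"az":0,"tx":-0.0223,"ty":-0.0043,"tz":0,"fingers":0.006},{"ax":0,"ay":0,"az":0,"tx":-0.0310,"ty":-0.0066,"tz":0,"fingers":0.006},{"ax":0,"ay":0,"az":0,"tx":-0.0354,"ty":-0.0080,"tz":0,"fingers":0.006}]' 25
python3 - <<'E'
from h import *
rem([.4376,.158,.123],-177.5)
c=cap('side');cv2.imwrite('pics/s1.png',c['pixels'])
E
for k in .16 .36 .56 ; do python3 arc.py $k .04 5; done
```

```text
time_s: 3.4
tcp_pos: [0.4464, 0.1606, 0.1591]
eef_rot: [-18.4, 89.9, 74.3]
contact_force: [1.4, 5.8, -5.6]
gripper_width: 0.0112
t [ 0.0361  0.009  -0.0022] a [0.15 0.07 0.02] f [ 1.38  5.79 -5.55] w 0.0112 time 3.4 pos [0.4464 0.1606 0.1591]
th 0.200 tx -0.0086 ty -0.0029
th 0.240 tx -0.0171 ty -0.0061
th 0.280 tx -0.0255 ty -0.0096
th 0.320 tx -0.0337 ty -0.0135
th 0.360 tx -0.0418 ty -0.0177
th 0.400 tx -0.0079 ty -0.0045
th 0.440 tx -0.0156 ty -0.0094
th 0.480 tx -0.0231 ty -0.0145
th 0.520 tx -0.0304 ty -0.0199
th 0.560 tx -0.0374 ty -0.0257
th 0.600 tx -0.0068 ty -0.0060
th 0.640 tx -0.0134 ty -0.0123
th 0.680 tx -0.0197 ty -0.0188
th 0.720 tx -0.0258 ty -0.0256
th 0.760 tx -0.0316 ty -0.0326
```

View pics/s1.png

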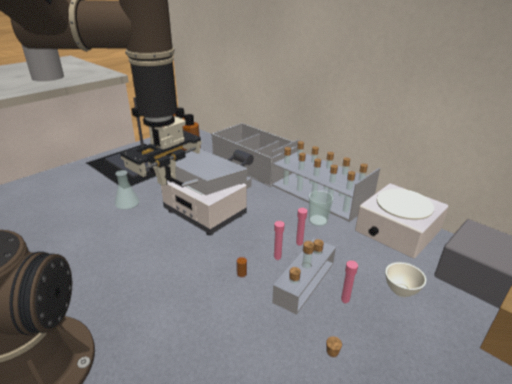

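The hood has lifted with the jaws on the bar (around (175,180)).

```bash
python3 -m creep '[{"ax":0,"ay":0,"az":0,"tx":-0.0086,"ty":-0.0029,"tz":0,"fingers":0.006},{"ax":0,"ay":0,"az":0,"tx":-0.0171,"ty":-0.0061,"tz":0,"fingers":0.006},{"ax":0,"ay":0,"az":0,"tx":-0.0255,"ty":-0.0096,"tz":0,"fingers":0.006},{"ax":0,"ay":0,"az":0,"tx":-0.0337,"ty":-0.0135,"tz":0,"fingers":0.006},{"ax":0,"ay":0,"az":0,"tx":-0.0418,"ty":-0.0177,"tz":0,"fingers":0.006}]' 25
python3 -m creep '[{"ax":0,"ay":0,"az":0,"tx":-0.0079,"ty":-0.0045,"tz":0,"fingers":0.006},{"ax":0,"ay":0,"az":0,"tx":-0.0156,"ty":-0.0094,"tz":0,"fingers":0.006},{"ax":0,"ay":0,"az":0,"tx":-0.0231,"ty":-0.0145,"tz":0,"fingers":0.006},{"ax":0,"ay":0,"az":0,"tx":-0.0304,"ty":-0.0199,"tz":0,"fingers":0.006},{"ax":0,"ay":0,"az":0,"tx":-0.0374,"ty":-0.0257,"tz":0,"fingers":0.006}]' 25
python3 - <<'E'
from h import *
rem([.4376,.158,.123],-177.5)
c=cap('wrist');cv2.imwrite('pics/w2.png',c['pixels'])
E
```

```text
time_s: 3.95
tcp_pos: [0.4627, 0.1612, 0.1999]
eef_rot: [71.1, 89.9, 163.8]
contact_force: [-3.0, 7.3, -3.3]
gripper_width: 0.0109
time_s: 4.45
tcp_pos: [0.4867, 0.1623, 0.2373]
eef_rot: [83.5, 89.7, 176.2]
contact_force: [-14.2, 8.8, 8.1]
gripper_width: 0.011
t [ 0.1146  0.0486 -0.0021] a [ 0.15  0.04 -0.32] f [-14.22   8.85   8.05] w 0.011 time 4.45 pos [0.4867 0.1623 0.2373]
```

View pics/w2.png

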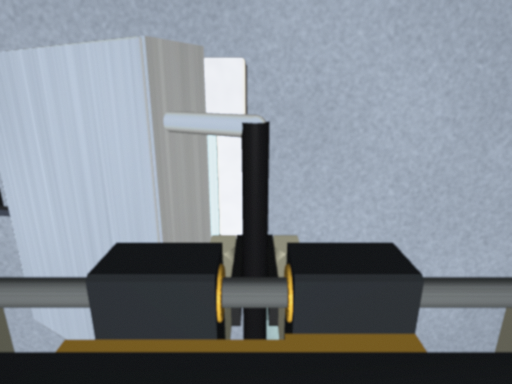

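```bash
python3 -m creep '[{"ax":0,"ay":0,"az":0,"tx":-0.0074,"ty":-0.0054,"tz":0.0005,"fingers":0.006},{"ax":0,"ay":0,"az":0,"tx":-0.0144,"ty":-0.0111,"tz":0.001,"fingers":0.006},{"ax":0,"ay":0,"az":0,"tx":-0.0207,"ty":-0.0176,"tz":0.001,"fingers":0.006},{"ax":0,"ay":0,"az":0,"tx":-0.0268,"ty":-0.0244,"tz":0.001,"fingers":0.006},{"ax":0,"ay":0,"az":0,"tx":-0.0326,"ty":-0.0314,"tz":0.001,"fingers":0.006}]' 25
for k in .76 .96 1.16 ; do python3 arc.py $k .04 5; done
```

```text
time_s: 5.0
tcp_pos: [0.5186, 0.1638, 0.2708]
eef_rot: [102.2, 89.7, -165.1]
contact_force: [-10.1, 2.3, 10.2]
gripper_width: 0.0113
th 0.800 tx -0.0055 ty -0.0072
th 0.840 tx -0.0107 ty -0.0147
th 0.880 tx -0.0156 ty -0.0223
th 0.920 tx -0.0202 ty -0.0302
th 0.960 tx -0.0245 ty -0.0382
th 1.000 tx -0.0039 ty -0.0082
th 1.040 tx -0.0076 ty -0.0165
th 1.080 tx -0.0109 ty -0.0250
th 1.120 tx -0.0138 ty -0.0336
th 1.160 tx -0.0164 ty -0.0423
th 1.200 tx -0.0022 ty -0.0088
th 1.240 tx -0.0041 ty -0.0177
th 1.280 tx -0.0057 ty -0.0267
th 1.320 tx -0.0068 ty -0.0357
th 1.360 tx -0.0077 ty -0.0447
```

```bash
python3 -m creep '[{"ax":0,"ay":0,"az":0,"tx":-0.006,"ty":-0.0067,"tz":0,"fingers":0.006},{"ax":0,"ay":0,"az":0,"tx":-0.0119,"ty":-0.0138,"tz":0,"fingers":0.006},{"ax":0,"ay":0,"az":0,"tx":-0.0169,"ty":-0.0213,"tz":0,"fingers":0.006},{"ax":0,"ay":0,"az":0,"tx":-0.0215,"ty":-0.0292,"tz":0,"fingers":0.006},{"ax":0,"ay":0,"az":0,"tx":-0.0258,"ty":-0.0372,"tz":0,"fingers":0.006}]' 25
python3 - <<'E'
from h import *
rem([.4376,.158,.123],-177.5)
E
```

```text
time_s: 5.5
tcp_pos: [0.557, 0.1654, 0.2966]
eef_rot: [118.9, 89.9, -148.4]
contact_force: [-5.2, 1.7, 5.7]
gripper_width: 0.0114
t [ 0.1739  0.1193 -0.0016] a [ 0.17 -0.07 -0.13] f [-5.19  1.68  5.66] w 0.0114 time 5.5 pos [0.557  0.1654 0.2966]
```

```bash
python3 -m creep '[{"ax":0,"ay":0,"az":0,"tx":-0.0041,"ty":-0.0081,"tz":0,"fingers":0.006},{"ax":0,"ay":0,"az":0,"tx":-0.008,"ty":-0.0163,"tz":0,"fingers":0.006},{"ax":0,"ay":0,"az":0,"tx":-0.0113,"ty":-0.0248,"tz":0,"fingers":0.006},{"ax":0,"ay":0,"az":0,"tx":-0.0142,"ty":-0.0334,"tz":0,"fingers":0.006},{"ax":0,"ay":0,"az":0,"tx":-0.0168,"ty":-0.0421,"tz":0,"fingers":0.006}]' 25
python3 arc.py 1.16 .02 15
python3 - <<'E'
from h import *
rem([.4376,.158,.123],-177.5)
c=cap('side');cv2.imwrite('pics/s2.png',c['pixels'])
E
```

```text
time_s: 6.0
tcp_pos: [0.6009, 0.1675, 0.3132]
eef_rot: [176.0, 89.9, -91.4]
contact_force: [-0.5, -3.2, 1.8]
gripper_width: 0.0109
th 1.180 tx -0.0012 ty -0.0044
th 1.200 tx -0.0022 ty -0.0088
th 1.220 tx -0.0032 ty -0.0132
th 1.240 tx -0.0041 ty -0.0177
th 1.260 tx -0.0049 ty -0.0222
th 1.280 tx -0.0057 ty -0.0267
th 1.300 tx -0.0063 ty -0.0312
th 1.320 tx -0.0068 ty -0.0357
th 1.340 tx -0.0073 ty -0.0402
th 1.360 tx -0.0077 ty -0.0447
th 1.380 tx -0.0079 ty -0.0493
th 1.400 tx -0.0081 ty -0.0538
th 1.420 tx -0.0082 ty -0.0583
th 1.440 tx -0.0082 ty -0.0629
th 1.460 tx -0.0081 ty -0.0674
t [ 0.1902  0.1635 -0.0018] a [ 0.14 -0.06 -0.  ] f [-0.55 -3.17  1.78] w 0.0109 time 6.0 pos [0.6009 0.1675 0.3132]
```

View pics/s2.png

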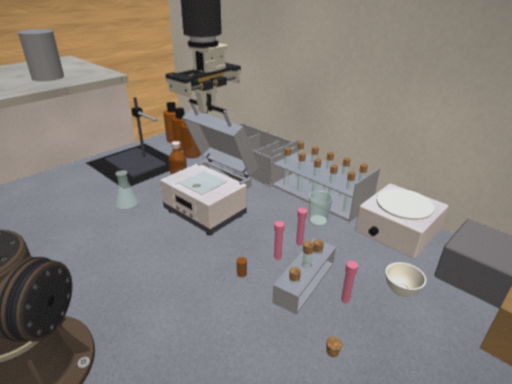

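The hood is at ~1.16 rad. The well is visible at (197,186).

```bash
python3 -m creep '[{"ax":0,"ay":0,"az":0,"tx":-0.0012,"ty":-0.0044,"tz":0,"fingers":0.006},{"ax":0,"ay":0,"az":0,"tx":-0.0022,"ty":-0.0088,"tz":0,"fingers":0.006},{"ax":0,"ay":0,"az":0,"tx":-0.0032,"ty":-0.0132,"tz":0,"fingers":0.006},{"ax":0,"ay":0,"az":0,"tx":-0.0041,"ty":-0.0177,"tz":0,"fingers":0.006}]' 25
python3 arc.py 1.24 .01 15; python3 arc.py 1.29 .01 5;python3 arc.py 1.34 .01 5;python3 arc.py 1.39 .01 5;python3 arc.py 1.44 .01 5;python3 arc.py 1.49 .01 5
```

```text
time_s: 6.45
tcp_pos: [0.6183, 0.1683, 0.317]
eef_rot: [168.4, 89.9, -99.0]
contact_force: [-0.8, -4.2, 4.0]
gripper_width: 0.0111
th 1.250 tx -0.0004 ty -0.0022
th 1.260 tx -0.0008 ty -0.0045
th 1.270 tx -0.0012 ty -0.0067
th 1.280 tx -0.0015 ty -0.0090
th 1.290 tx -0.0019 ty -0.0112
th 1.300 tx -0.0022 ty -0.0135
th 1.310 tx -0.0024 ty -0.0157
th 1.320 tx -0.0027 ty -0.0180
th 1.330 tx -0.0029 ty -0.0202
th 1.340 tx -0.0032 ty -0.0225
th 1.350 tx -0.0034 ty -0.0248
th 1.360 tx -0.0035 ty -0.0270
th 1.370 tx -0.0037 ty -0.0293
th 1.380 tx -0.0038 ty -0.0316
th 1.390 tx -0.0039 ty -0.0338
th 1.300 tx -0.0003 ty -0.0023
th 1.310 tx -0.0006 ty -0.0045
th 1.320 tx -0.0008 ty -0.0068
th 1.330 tx -0.0011 ty -0.0090
th 1.340 tx -0.0013 ty -0.0113
th 1.350 tx -0.0002 ty -0.0023
th 1.360 tx -0.0004 ty -0.0045
th 1.370 tx -0.0005 ty -0.0068
th 1.380 tx -0.0006 ty -0.0091
th 1.390 tx -0.0007 ty -0.0113
th 1.400 tx -0.0001 ty -0.0023
th 1.410 tx -0.0001 ty -0.0045
th 1.420 tx -0.0002 ty -0.0068
th 1.430 tx -0.0002 ty -0.0091
th 1.440 tx -0.0002 ty -0.0114
th 1.450 tx 0.0000 ty -0.0023
th 1.460 tx 0.0001 ty -0.0045
th 1.470 tx 0.0002 ty -0.0068
th 1.480 tx 0.0003 ty -0.0091
th 1.490 tx 0.0004 ty -0.0114
th 1.500 tx 0.0001 ty -0.0023
th 1.510 tx 0.0003 ty -0.0045
th 1.520 tx 0.0005 ty -0.0068
th 1.530 tx 0.0007 ty -0.0091
th 1.540 tx 0.0010 ty -0.0113
```

```bash
cat > chk.py <<'E'
from h import *
import sys
s=r.get_state(); f=s['contact_force']; print(' >>',np.round(f,1),np.round(s['tcp_pos'],4),s['time_s'])
sys.exit(1 if f[0]<float(sys.argv[1]) else 0)
E
python3 -m creep '[{"ax":0,"ay":0,"az":0,"tx":-0.0004,"ty":-0.0022,"tz":0,"fingers":0.006},{"ax":0,"ay":0,"az":0,"tx":-0.0008,"ty":-0.0045,"tz":0,"fingers":0.006}]' 25 >/dev/null && python3 chk.py -3.5 &&
python3 -m creep '[{"ax":0,"ay":0,"az":0,"tx":-0.0002,"ty":-0.0012,"tz":0,"fingers":0.006}]' >/dev/null && python3 chk.py -3.5 &&
python3 -m creep '[{"ax":0,"ay":0,"az":0,"tx":-0.0002,"ty":-0.0012,"tz":0,"fingers":0.006}]' >/dev/null && python3 chk.py -3.5 &&
python3 -m creep '[{"ax":0,"ay":0,"az":0,"tx":-0.0002,"ty":-0.0012,"tz":0,"fingers":0.006}]' >/dev/null && python3 chk.py -3.5 &&
python3 -m creep '[{"ax":0,"ay":0,"az":0,"tx":-0.0002,"ty":-0.0012,"tz":0,"fingers":0.006}]' >/dev/null && python3 chk.py -3.5 &&
python3 -m creep '[{"ax":0,"ay":0,"az":0,"tx":-0.0002,"ty":-0.0012,"tz":0,"fingers":0.006}]' >/dev/null && python3 chk.py -3.5 &&
python3 -m creep '[{"ax":0,"ay":0,"az":0,"tx":-0.0002,"ty":-0.0012,"tz":0,"fingers":0.006}]' >/dev/null && python3 chk.py -3.5
```

```text
>> [-0.4 -4.7  3.8] [0.6228 0.1685 0.3177] 6.65
 >> [-1.2 -5.5  3.8] [0.624  0.1686 0.3179] 6.75
 >> [-0.9 -5.2  3. ] [0.6251 0.1686 0.3181] 6.85
 >> [-0.9 -4.9  3.2] [0.6263 0.1687 0.3183] 6.95
 >> [-0.1 -5.7  2.5] [0.6275 0.1687 0.3184] 7.05
 >> [-0.9 -4.   2.1] [0.6287 0.1688 0.3186] 7.15
 >> [-1.3 -5.4  3.4] [0.6299 0.1688 0.3188] 7.25
```

```bash
python3 -m creep '[{"ax":0,"ay":0,"az":0,"tx":-0.0002,"ty":-0.0014,"tz":-0.0001,"fingers":0.006}]' >/dev/null && python3 chk.py -3 &&
python3 -m creep '[{"ax":0,"ay":0,"az":0,"tx":-0.0002,"ty":-0.0014,"tz":-0.0001,"fingers":0.006}]' >/dev/null && python3 chk.py -3 &&
python3 -m creep '[{"ax":0,"ay":0,"az":0,"tx":-0.0002,"ty":-0.0014,"tz":-0.0001,"fingers":0.006}]' >/dev/null && python3 chk.py -3 &&
python3 -m creep '[{"ax":0,"ay":0,"az":0,"tx":-0.0002,"ty":-0.0014,"tz":-0.0001,"fingers":0.006}]' >/dev/null && python3 chk.py -3 &&
python3 -m creep '[{"ax":0,"ay":0,"az":0,"tx":-0.0002,"ty":-0.0014,"tz":-0.0001,"fingers":0.006}]' >/dev/null && python3 chk.py -3 &&
python3 -m creep '[{"ax":0,"ay":0,"az":0,"tx":-0.0002,"ty":-0.0014,"tz":-0.0001,"fingers":0.006}]' >/dev/null && python3 chk.py -3 &&
python3 -m creep '[{"ax":0,"ay":0,"az":0,"tx":-0.0001,"ty":-0.0014,"tz":-0.0001,"fingers":0.006}]' >/dev/null && python3 chk.py -3 &&
python3 -m creep '[{"ax":0,"ay":0,"az":0,"tx":-0.0001,"ty":-0.0014,"tz":-0.0001,"fingers":0.006}]' >/dev/null && python3 chk.py -3 &&
python3 -m creep '[{"ax":0,"ay":0,"az":0,"tx":-0.0001,"ty":-0.0014,"tz":-0.0001,"fingers":0.006}]' >/dev/null && python3 chk.py -3 &&
python3 -m creep '[{"ax":0,"ay":0,"az":0,"tx":-0.0001,"ty":-0.0014,"tz":-0.0001,"fingers":0.006}]' >/dev/null && python3 chk.py -3 &&
python3 -m creep '[{"ax":0,"ay":0,"az":0,"tx":-0.0001,"ty":-0.0014,"tz":-0.0001,"fingers":0.006}]' >/dev/null && python3 chk.py -3 &&
python3 -m creep '[{"ax":0,"ay":0,"az":0,"tx":-0.0001,"ty":-0.0014,"tz":-0.0001,"fingers":0.006}]' >/dev/null && python3 chk.py -3
```

```text
>> [-1.1 -5.6  3.1] [0.6313 0.1689 0.3189] 7.35
 >> [-0.3 -4.9  1.7] [0.6326 0.169  0.3191] 7.45
 >> [ 0.1 -5.8  1.2] [0.634  0.169  0.3193] 7.55
 >> [-1.  -4.6  2.6] [0.6353 0.1691 0.3194] 7.65
 >> [-0.5 -5.   2.5] [0.6366 0.1691 0.3196] 7.75
 >> [ 0.  -5.1  0.3] [0.638  0.1692 0.3198] 7.85
 >> [-0.3 -4.5 -1.2] [0.6394 0.1693 0.32  ] 7.95
 >> [-0.5 -4.  -0.8] [0.6408 0.1694 0.3202] 8.05
 >> [-0.5 -3.4 -0.4] [0.6422 0.1694 0.3203] 8.15
 >> [ 0.3 -3.7 -0.8] [0.6436 0.1695 0.3205] 8.25
 >> [-0.1 -1.8  0.1] [0.6451 0.1695 0.3206] 8.35
 >> [ 0.2 -1.4  0.1] [0.6465 0.1696 0.3208] 8.45
```

```bash
python3 -m creep '[{"ax":0,"ay":0,"az":0,"tx":-0.0001,"ty":-0.0014,"tz":0,"fingers":0.006}]' >/dev/null && python3 chk.py -2.5 &&
python3 -m creep '[{"ax":0,"ay":0,"az":0,"tx":-0.0001,"ty":-0.0014,"tz":0,"fingers":0.006}]' >/dev/null && python3 chk.py -2.5 &&
python3 -m creep '[{"ax":0,"ay":0,"az":0,"tx":-0.0001,"ty":-0.0014,"tz":0,"fingers":0.006}]' >/dev/null && python3 chk.py -2.5 &&
python3 -m creep '[{"ax":0,"ay":0,"az":0,"tx":-0.0001,"ty":-0.0014,"tz":0,"fingers":0.006}]' >/dev/null && python3 chk.py -2.5 &&
python3 -m creep '[{"ax":0,"ay":0,"az":0,"tx":0,"ty":-0.0014,"tz":0,"fingers":0.006}]' >/dev/null && python3 chk.py -2.5 &&
python3 -m creep '[{"ax":0,"ay":0,"az":0,"tx":0,"ty":-0.0014,"tz":0,"fingers":0.006}]' >/dev/null && python3 chk.py -2.5 &&
python3 -m creep '[{"ax":0,"ay":0,"az":0,"tx":0,"ty":-0.0014,"tz":0,"fingers":0.006}]' >/dev/null && python3 chk.py -2.5 &&
python3 -m creep '[{"ax":0,"ay":0,"az":0,"tx":0,"ty":-0.0014,"tz":0,"fingers":0.006}]' >/dev/null && python3 chk.py -2.5 &&
python3 -m creep '[{"ax":0,"ay":0,"az":0,"tx":0,"ty":-0.0014,"tz":0,"fingers":0.006}]' >/dev/null && python3 chk.py -2.5 &&
python3 -m creep '[{"ax":0,"ay":0,"az":0,"tx":0,"ty":-0.0014,"tz":0,"fingers":0.006}]' >/dev/null && python3 chk.py -2.5 &&
python3 -m creep '[{"ax":0,"ay":0,"az":0,"tx":0,"ty":-0.0014,"tz":0,"fingers":0.006}]' >/dev/null && python3 chk.py -2.5 &&
python3 -m creep '[{"ax":0,"ay":0,"az":0,"tx":0,"ty":-0.0014,"tz":0,"fingers":0.006}]' >/dev/null && python3 chk.py -2.5
```

```text
>> [-0.1 -0.8  0.8] [0.6479 0.1696 0.321 ] 8.55
 >> [-0.5 -0.9  0.1] [0.6493 0.1697 0.321 ] 8.65
 >> [ 0.1 -1.4 -1. ] [0.6507 0.1697 0.3211] 8.75
 >> [-0.6 -0.4 -0.4] [0.6521 0.1698 0.3212] 8.85
 >> [-0.   1.3  1. ] [0.6535 0.1698 0.3212] 8.95
 >> [-2.6  0.7  1.8] [0.6547 0.1699 0.3212] 9.05
```

```bash
python3 -m creep '[{"ax":0,"ay":0,"az":0,"tx":0,"ty":0,"tz":0,"fingers":0.006}]' >/dev/null ; python3 chk.py -5 
python3 -m creep '[{"ax":0,"ay":0,"az":0,"tx":0,"ty":-0.0004,"tz":0,"fingers":0.006}]' >/dev/null ; python3 chk.py -5 &&
python3 -m creep '[{"ax":0,"ay":0,"az":0,"tx":0,"ty":0,"tz":0,"fingers":0.006}]' >/dev/null ; python3 chk.py -5
```

```text
>> [-1.8  1.6  0.6] [0.6546 0.1699 0.3212] 9.15
 >> [-2.5  2.3  2. ] [0.6548 0.1699 0.3212] 9.25
 >> [-2.3  2.4  2.7] [0.6549 0.1698 0.3212] 9.35
```

```bash
python3 -m creep '[{"ax":0,"ay":0,"az":0,"tx":0,"ty":-0.0005,"tz":0,"fingers":0.006}]' >/dev/null ; python3 chk.py -5 &&
python3 -m creep '[{"ax":0,"ay":0,"az":0,"tx":0,"ty":0,"tz":0,"fingers":0.006}]' >/dev/null ; python3 chk.py -5
python3 - <<'E'
from h import *
c=cap('side');cv2.imwrite('pics/s3.png',cv2.resize(c['pixels'][50:230,130:330],None,fx=3,fy=3))
E
```

```text
>> [-5.5  3.8  3.5] [0.6552 0.1698 0.3212] 9.45
 >> [-5.5  3.8  3.5] [0.6552 0.1698 0.3212] 9.45
```

View pics/s3.png

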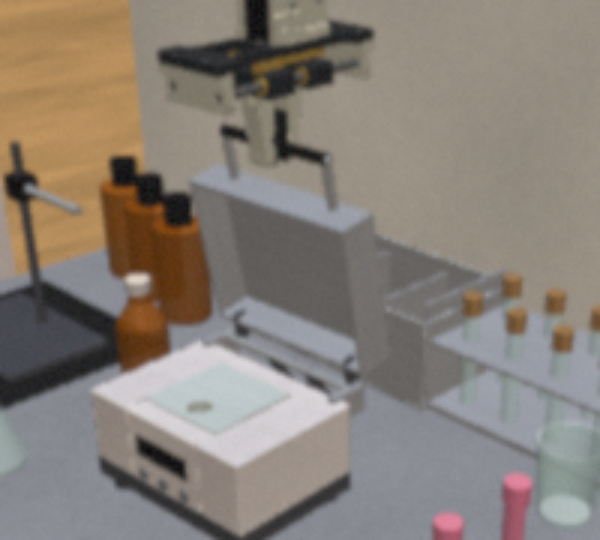

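Contact with the buffer is clear at 1.40 rad: the force rises while x stalls. Now I ease back slightly, open and withdraw upward.

```bash
python3 -m creep '[{"ax":0,"ay":0,"az":0,"tx":0,"ty":0.0003,"tz":0,"fingers":0.006},{"ax":0,"ay":0,"az":0,"tx":0,"ty":0.0003,"tz":0,"fingers":0.04},{"ax":0,"ay":0,"az":0,"tx":0,"ty":0.0003,"tz":0,"fingers":0.04},{"ax":0,"ay":0,"az":0,"tx":0,"ty":0.0003,"tz":0,"fingers":0.04},{"ax":0,"ay":0,"az":0,"tx":0,"ty":0.0003,"tz":0,"fingers":0.04}]' 25
python3 - <<'E'
from h import *
c=cap('side');cv2.imwrite('pics/s4.png',cv2.resize(c['pixels'][50:230,130:330],None,fx=3,fy=3))
c=cap('wrist');cv2.imwrite('pics/w4.png',c['pixels'])
E
```

```text
time_s: 10.0
tcp_pos: [0.6555, 0.1692, 0.321]
eef_rot: [-153.2, 90.0, -60.5]
contact_force: [-0.7, -0.3, 0.1]
gripper_width: 0.0366
```

View pics/s4.png

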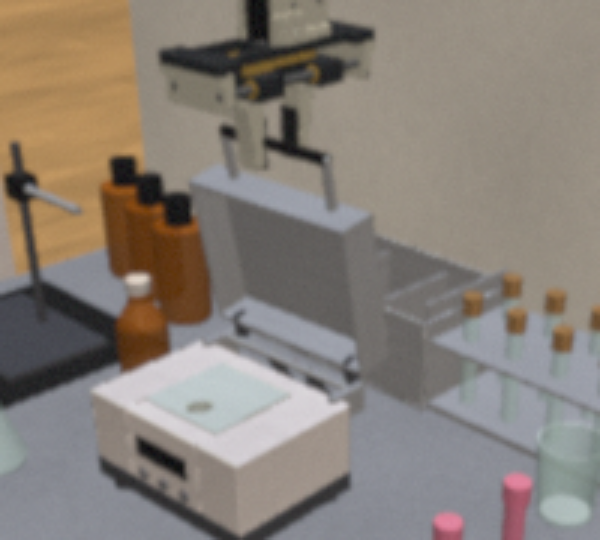

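View pics/w4.png

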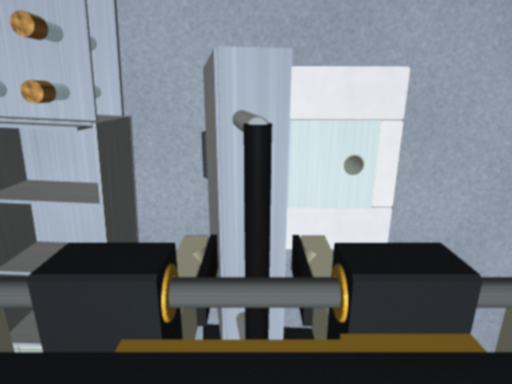

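Hood rests by itself, the bar (257,200) is free between the open jaws, and the well is at (354,165). Measuring the well and going up, time for step 1 passes meanwhile.

```bash
python3 -m creep '[{"ax":0,"ay":0,"az":0,"tx":-0.01,"ty":0,"tz":0,"fingers":0.04},{"ax":0,"ay":0,"az":0,"tx":-0.03,"ty":0,"tz":0,"fingers":0.04},{"ax":0,"ay":0,"az":0,"tx":-0.06,"ty":0,"tz":0,"fingers":0.04},{"ax":0,"ay":0,"az":0,"tx":-0.06,"ty":0,"tz":0,"fingers":0.04}]' 25
python3 - <<'E'
from h import *
np.set_printoptions(precision=4,suppress=True)
def well(c,n):
    p=cloud(c); b=c['pixels']; hsv=cv2.cvtColor(b,cv2.COLOR_BGR2HSV); g=hsv[...,2]
    cv2.imwrite(f'pics/{n}.png',b)
    return g
c=cap('wrist'); g=well(c,'w5'); 
m=(g<175).astype(np.uint8)
n,l,st,ce=cv2.connectedComponentsWithStats(m)
for i in range(1,n):
    if 60<st[i][4]<900 and 300<ce[i][0]<420: print(st[i],ce[i],onz(c,*ce[i],.110))
c=cap('top'); cv2.imwrite('pics/t5.png',c['pixels'])
g=well(c,'t5');m=(g<175).astype(np.uint8)
n,l,st,ce=cv2.connectedComponentsWithStats(m)
for i in range(1,n):
    if 5<st[i][4]<200 and 190<ce[i][0]<250 and 180<ce[i][1]<230: print('top',st[i],ce[i],onz(c,*ce[i],.110))
rem([.541,-.233,.2],-177.5)
E
```

```text
time_s: 10.5
tcp_pos: [0.6568, 0.1695, 0.3869]
eef_rot: [-77.8, 89.6, 14.9]
contact_force: [0.4, 0.3, 0.8]
gripper_width: 0.04
[334 146  17  17 218] [342.3028 153.7982] [0.5422 0.1625 0.11  ]
top [216 201   7   7  29] [218.5172 203.7241] [0.5438 0.1676 0.11  ]
t [ 0.182   0.1336 -0.3971] a [0.16 0.06 0.13] f [-0.08 -0.38 -0.72] w 0.04 time 10.6 pos [0.6556 0.1697 0.3828]
```

View pics/w5.png

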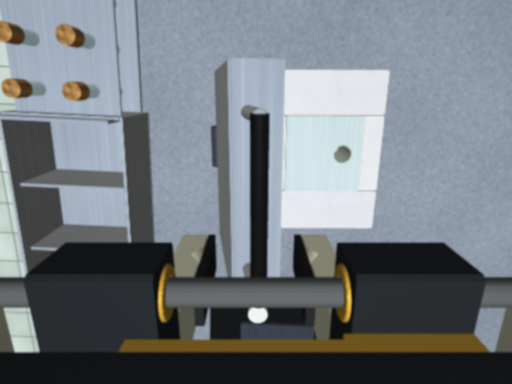

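View pics/t5.png

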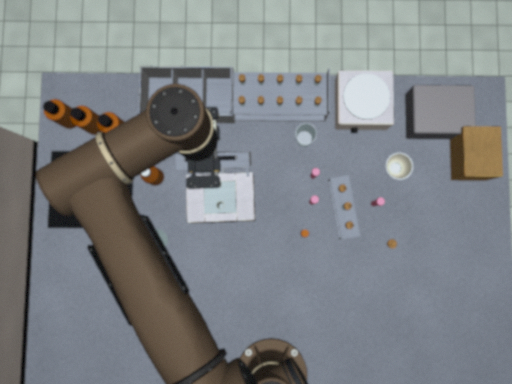

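```bash
python3 -m creep '[{"ax":8,"ay":0,"az":0,"tx":0,"ty":0.015,"tz":-0.035,"fingers":0.05},{"ax":16,"ay":0,"az":0,"tx":0,"ty":0.03,"tz":-0.075,"fingers":0.05},{"ax":24,"ay":0,"az":0,"tx":0,"ty":0.045,"tz":-0.115,"fingers":0.05},{"ax":32,"ay":0,"az":0,"tx":0,"ty":0.06,"tz":-0.155,"fingers":0.05},{"ax":40,"ay":0,"az":0,"tx":0,"ty":0.075,"tz":-0.195,"fingers":0.05}]' 25
python3 - <<'E'
from h import *
rem([.541,-.233,.23],100.3); print(r.get_state()['joints'])
E
```

```text
time_s: 11.1
tcp_pos: [0.5883, -0.0302, 0.3807]
eef_rot: [136.1, 89.9, -171.5]
contact_force: [0.7, 0.2, 0.7]
gripper_width: 0.0499
t [ 0.1507 -0.0865 -0.1894] a [ 4.205e+01 -5.000e-02 -2.000e-02] f [0.66 0.23 0.68] w 0.0499 time 11.1 pos [ 0.5883 -0.0302  0.3807]
[ 1.60580223e+01  9.08680092e+00  4.86758580e+00 -7.07787737e-03
 -8.58338410e+01 -5.37071328e+01]
```

```bash
python3 -m creep '[{"ax":8,"ay":0,"az":0,"tx":0.025,"ty":-0.017,"tz":-0.038,"fingers":0.05},{"ax":16,"ay":0,"az":0,"tx":0.055,"ty":-0.035,"tz":-0.076,"fingers":0.05},{"ax":24,"ay":0,"az":0,"tx":0.085,"ty":-0.052,"tz":-0.114,"fingers":0.05},{"ax":32,"ay":0,"az":0,"tx":0.115,"ty":-0.07,"tz":-0.152,"fingers":0.05},{"ax":40,"ay":0,"az":0,"tx":0.14,"ty":-0.0865,"tz":-0.189,"fingers":0.05}]' 25
python3 -m creep '[{"ax":2,"ay":0,"az":0,"tx":0.01,"ty":0,"tz":0,"fingers":0.05},{"ax":2,"ay":0,"az":0,"tx":0.01,"ty":0,"tz":0,"fingers":0.05},{"ax":2,"ay":0,"az":0,"tx":0.01,"ty":0,"tz":0,"fingers":0.05}]' 25
python3 - <<'E'
from h import *
rem([.541,-.233,.23],100.3)
c=cap('wrist');cv2.imwrite('pics/w6.png',c['pixels'])
c=cap('side');cv2.imwrite('pics/s6.png',c['pixels'])
E
```

```text
time_s: 11.6
tcp_pos: [0.5428, -0.2309, 0.2406]
eef_rot: [149.0, 89.9, 161.3]
contact_force: [0.7, 0.4, -0.4]
gripper_width: 0.0501
time_s: 11.9
tcp_pos: [0.5441, -0.2296, 0.2325]
eef_rot: [-163.4, 90.0, -152.7]
contact_force: [0.9, 0.5, -0.2]
gripper_width: 0.0499
t [ 0.0025 -0.0028 -0.0037] a [ 0.44 -0.02  0.01] f [ 0.9   0.51 -0.15] w 0.0499 time 11.9 pos [ 0.5441 -0.2296  0.2325]
```

View pics/w6.png

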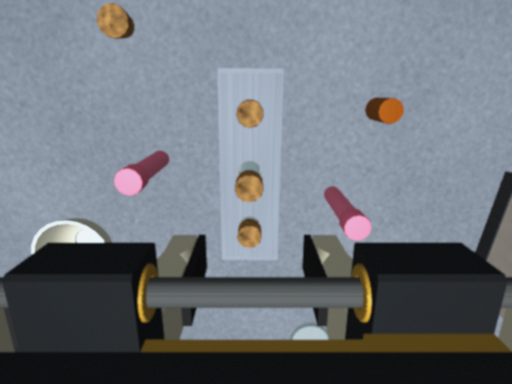

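View pics/s6.png

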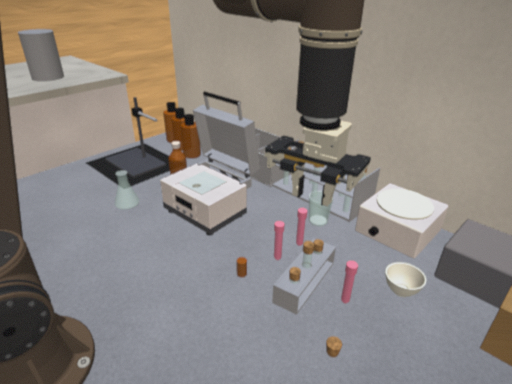

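Hood still open. Candidates in this view: tall corked tube (249,185) with its glass seen, short ones (250,113) and (249,234), pink ones (130,180), (357,227); the middle is the one I want.

Run:
```python
from h import *
np.set_printoptions(precision=4,suppress=True)
for k in range(2):
    c=cap('wrist');P=cloud(c);hsv=cv2.cvtColor(c['pixels'],cv2.COLOR_BGR2HSV)
    m=((hsv[...,0]>5)&(hsv[...,0]<25)&(hsv[...,1]>90)).astype(np.uint8)
    n,l,st,ce=cv2.connectedComponentsWithStats(m)
    for i in range(1,n):
        if st[i][4]>150 and 230<ce[i][0]<270 and ce[i][1]<255:
            q=P[l==i]; zt=np.percentile(q[:,2],90); t=q[q[:,2]>zt-.006]
            print(st[i],ce[i],'ztop',zt,'med',(t.min(0)+t.max(0))/2,t.mean(0))
rem([.541,-.233,.091],100.3)
cv2.imwrite('pics/w6c.png',cv2.resize(c['pixels'][60:260,190:310],None,fx=3,fy=3))
```

```text
[237  99  26  27 533] [249.1614 111.9625] ztop 0.0851005602836201 med [ 0.4839 -0.2463  0.0844] [ 0.4839 -0.2465  0.0841]
[235 170  27  30 647] [248.3478 184.5487] ztop 0.11897737244418347 med [ 0.5098 -0.2358  0.2525] [ 0.5415 -0.236   0.1188]
[238 219  23  27 493] [248.7465 231.8073] ztop 0.08472356493690043 med [ 0.5392 -0.2296  0.2355] [ 0.5999 -0.2253  0.0845]
[237  99  25  27 533] [249.0394 111.8349] ztop 0.08509484880490878 med [ 0.4804 -0.2464  0.2369] [ 0.4838 -0.2464  0.0859]
[235 170  27  30 644] [248.2904 184.5248] ztop 0.11892450625772165 med [ 0.5097 -0.2358  0.2523] [ 0.5416 -0.2359  0.1183]
[238 219  22  27 492] [248.5894 231.7663] ztop 0.08479052941815836 med [ 0.5392 -0.2297  0.2353] [ 0.5984 -0.2256  0.0881]
t [ 0.1424 -0.0032 -0.0047] a [0.48 0.09 0.03] f [ 0.13 -0.31 -0.14] w 0.0502 time 12.1 pos [ 0.5448 -0.2289  0.2334]
```

View pics/w6c.png

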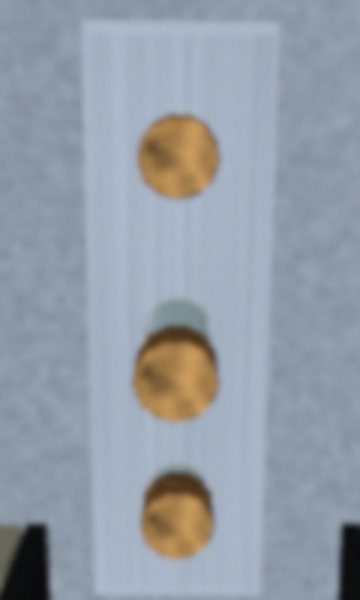

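```bash
python3 -c "
from h import *
rem([.5415,-.2357,.091],100.3)"
```

```text
t [ 0.1424 -0.006  -0.0047] a [0.48 0.09 0.03] f [ 0.13 -0.31 -0.14] w 0.0502 time 12.1 pos [ 0.5448 -0.2289  0.2334]
```

```bash
python3 -m creep '[{"ax":0.4,"ay":0,"az":0,"tx":0.02,"ty":-0.006,"tz":-0.0047,"fingers":0.05},{"ax":0.4,"ay":0,"az":0,"tx":0.06,"ty":-0.006,"tz":-0.0047,"fingers":0.05},{"ax":0.4,"ay":0,"az":0,"tx":0.1,"ty":-0.006,"tz":-0.0047,"fingers":0.05},{"ax":0.4,"ay":0,"az":0,"tx":0.1,"ty":-0.006,"tz":-0.0047,"fingers":0.05}]' 12
python3 - <<'E'
from h import *
rem([.5415,-.2357,.091],100.3)
c=cap('wrist');cv2.imwrite('pics/w7.png',c['pixels'])
E
```

```text
time_s: 12.5
tcp_pos: [0.5374, -0.2351, 0.1279]
eef_rot: [155.1, 89.5, 165.4]
contact_force: [-0.3, -0.7, 0.3]
gripper_width: 0.0501
t [ 0.0369 -0.0015  0.0042] a [-0.02 -0.42 -0.2 ] f [-0.27 -0.7   0.3 ] w 0.0501 time 12.5 pos [ 0.5374 -0.2351  0.1279]
```

View pics/w7.png

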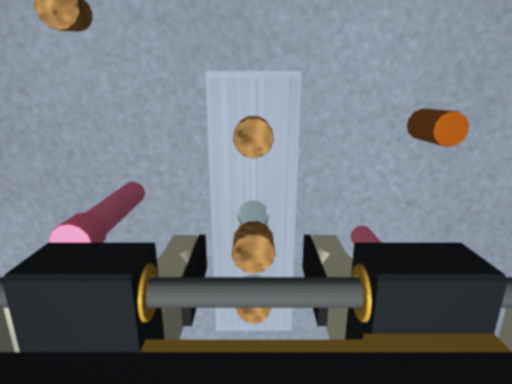

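```bash
cat > cork.py <<'E'
from h import *
np.set_printoptions(precision=4,suppress=True)
for k in range(2):
    s=r.get_state(); c=cap('wrist');P=cloud(c);hsv=cv2.cvtColor(c['pixels'],cv2.COLOR_BGR2HSV)
    m=((hsv[...,0]>5)&(hsv[...,0]<25)&(hsv[...,1]>90)).astype(np.uint8)
    n,l,st,ce=cv2.connectedComponentsWithStats(m)
    for i in range(1,n):
        if st[i][4]>150 and 230<ce[i][0]<270 and ce[i][1]<275:
            q=P[l==i]; q=q[q[:,2]<.14]; zt=np.percentile(q[:,2],90); t=q[abs(q[:,2]-zt)<.006]
            print(ce[i],'ztop',zt,t.mean(0),np.round(s['tcp_pos'],4),np.round(s['eef_rot'],2))
rem([.5415,-.2357,.091],100.3)
E
python3 cork.py
```

```text
[254.897  133.1046] ztop 0.08497414051754337 [ 0.4837 -0.2466  0.0841] [ 0.5394 -0.2358  0.1311] [165.04  89.75 175.37]
[254.9271 242.0821] ztop 0.1186926881861038 [ 0.5416 -0.2361  0.1178] [ 0.5394 -0.2358  0.1311] [165.04  89.75 175.37]
[256.2988 129.9435] ztop 0.08498161661072384 [ 0.4837 -0.2466  0.0841] [ 0.5411 -0.2363  0.1333] [-131.27   89.95 -120.92]
[256.3205 237.9134] ztop 0.11874658511333429 [ 0.5416 -0.2361  0.1178] [ 0.5411 -0.2363  0.1333] [-131.27   89.95 -120.92]
t [ 0.0435  0.0009 -0.0004] a [0.05 0.11 0.08] f [0.83 0.31 0.5 ] w 0.0499 time 12.65 pos [ 0.542  -0.2365  0.1345]
```

```bash
python3 -m creep '[{"ax":0,"ay":0,"az":0,"tx":0.01,"ty":0,"tz":0,"fingers":0.05},{"ax":0,"ay":0,"az":0,"tx":0.025,"ty":0,"tz":0,"fingers":0.05},{"ax":0,"ay":0,"az":0,"tx":0.037,"ty":0,"tz":0,"fingers":0.05},{"ax":0,"ay":0,"az":0,"tx":0.042,"ty":0,"tz":0,"fingers":0.05},{"ax":0,"ay":0,"az":0,"tx":0.042,"ty":0,"tz":0,"fingers":0.05}]' 12
python3 -c "
from h import *
rem([.5415,-.236,.091],100.3)"
python3 -m creep '[{"ax":0,"ay":0,"az":0,"tx":0,"ty":0,"tz":0,"fingers":0.015},{"ax":0,"ay":0,"az":0,"tx":0,"ty":0,"tz":0,"fingers":0.015},{"ax":0,"ay":0,"az":0,"tx":0,"ty":0,"tz":0,"fingers":0.015},{"ax":0,"ay":0,"az":0,"tx":0,"ty":0,"tz":0,"fingers":0.015},{"ax":0,"ay":0,"az":0,"tx":0,"ty":0,"tz":0,"fingers":0.015}]' 12
python3 -c "
from h import *
rem([.5415,-.236,.091],100.3)"
```

```text
time_s: 13.15
tcp_pos: [0.5403, -0.2364, 0.0899]
eef_rot: [164.7, 90.0, 174.9]
contact_force: [-0.2, 0.5, 0.0]
gripper_width: 0.0497
t [-0.0011  0.0002  0.0013] a [-0.04 -0.05 -0.01] f [-0.18  0.52  0.02] w 0.0497 time 13.15 pos [ 0.5403 -0.2364  0.0899]
time_s: 13.65
tcp_pos: [0.5407, -0.2364, 0.0907]
eef_rot: [-22.0, 90.0, -11.7]
contact_force: [-0.3, 0.1, 2.2]
gripper_width: 0.0246
t [-0.0003  0.0003  0.0008] a [-0.03  0.03  0.01] f [-0.3   0.05  2.21] w 0.0246 time 13.65 pos [ 0.5407 -0.2364  0.0907]
```

```bash
python3 -m creep '[{"ax":0,"ay":0,"az":0,"tx":-0.01,"ty":0,"tz":0,"fingers":0.015},{"ax":0,"ay":0,"az":0,"tx":-0.035,"ty":0,"tz":0,"fingers":0.015},{"ax":0,"ay":0,"az":0,"tx":-0.07,"ty":0,"tz":0,"fingers":0.015},{"ax":0,"ay":0,"az":0,"tx":-0.105,"ty":0,"tz":0,"fingers":0.015},{"ax":0,"ay":0,"az":0,"tx":-0.14,"ty":0,"tz":0,"fingers":0.015}]' 18
python3 -m creep '[{"ax":0,"ay":0,"az":0,"tx":-0.015,"ty":0,"tz":0,"fingers":0.015},{"ax":0,"ay":0,"az":0,"tx":-0.02,"ty":0,"tz":0,"fingers":0.015},{"ax":0,"ay":0,"az":0,"tx":-0.02,"ty":0,"tz":0,"fingers":0.015}]' 18
python3 - <<'E'
from h import *
rem([.5425,.163,.25],92.6)
c=cap('wrist');cv2.imwrite('pics/w8.png',c['pixels'])
c=cap('side');cv2.imwrite('pics/s8.png',c['pixels'])
E
```

```text
time_s: 14.15
tcp_pos: [0.5402, -0.2364, 0.2324]
eef_rot: [-44.9, 90.0, -34.7]
contact_force: [1.1, -0.2, -0.8]
gripper_width: 0.0245
time_s: 14.45
tcp_pos: [0.5405, -0.2364, 0.2509]
eef_rot: [-4.5, 89.9, 5.8]
contact_force: [0.4, 0.4, -0.1]
gripper_width: 0.0244
t [0.0009 0.3926 0.0731] a [7.66 0.06 0.  ] f [ 0.38  0.42 -0.13] w 0.0244 time 14.45 pos [ 0.5405 -0.2364  0.2509]
```

View pics/w8.png

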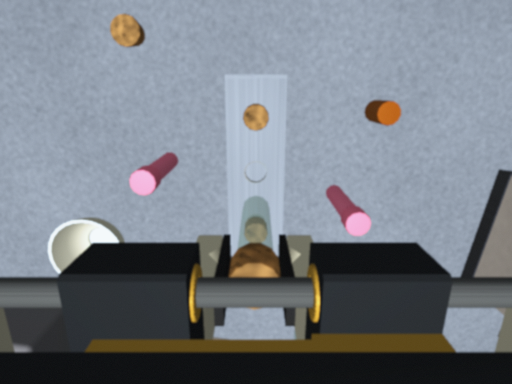

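View pics/s8.png

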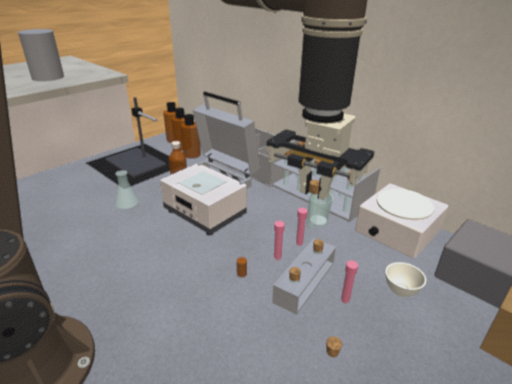

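Tube hangs straight in the jaws (255,250); the rack's middle hole (256,172) is empty. Moving to the heater.

```bash
python3 -m creep '[{"ax":1.5,"ay":0,"az":0,"tx":0,"ty":0.02,"tz":0.004,"fingers":0.015},{"ax":3,"ay":0,"az":0,"tx":0,"ty":0.06,"tz":0.012,"fingers":0.015},{"ax":4.5,"ay":0,"az":0,"tx":0,"ty":0.1,"tz":0.02,"fingers":0.015},{"ax":6,"ay":0,"az":0,"tx":0,"ty":0.14,"tz":0.028,"fingers":0.015},{"ax":7.6,"ay":0,"az":0,"tx":0,"ty":0.18,"tz":0.034,"fingers":0.015}]' 18
python3 -c "
from h import *
rem([.5425,.163,.25],92.6)"
```

```text
time_s: 15.05
tcp_pos: [0.5411, -0.0518, 0.2488]
eef_rot: [-172.4, 89.8, -169.8]
contact_force: [1.1, 0.3, -1.4]
gripper_width: 0.0249
t [-0.0013  0.2145  0.0111] a [-0.02 -0.15  0.02] f [ 1.06  0.28 -1.45] w 0.0249 time 15.05 pos [ 0.5411 -0.0518  0.2488]
```

```bash
python3 -m creep '[{"ax":0,"ay":0,"az":0,"tx":0,"ty":0.04,"tz":0.002,"fingers":0.015},{"ax":0,"ay":0,"az":0,"tx":0,"ty":0.08,"tz":0.004,"fingers":0.015},{"ax":0,"ay":0,"az":0,"tx":0,"ty":0.11,"tz":0.006,"fingers":0.015},{"ax":0,"ay":0,"az":0,"tx":0,"ty":0.13,"tz":0.008,"fingers":0.015},{"ax":0,"ay":0,"az":0,"tx":0,"ty":0.13,"tz":0.008,"fingers":0.015}]' 18
python3 - <<'E'
from h import *
rem([.5425,.163,.25],92.6)
c=cap('wrist');cv2.imwrite('pics/w9.png',c['pixels'])
E
```

```text
time_s: 15.55
tcp_pos: [0.5433, 0.079, 0.2487]
eef_rot: [-162.4, 89.9, -159.6]
contact_force: [-0.0, -0.4, -0.0]
gripper_width: 0.0246
t [-0.0014  0.0839  0.0033] a [ 0.21 -0.14  0.05] f [-0.02 -0.43 -0.01] w 0.0246 time 15.55 pos [0.5433 0.079  0.2487]
```

View pics/w9.png

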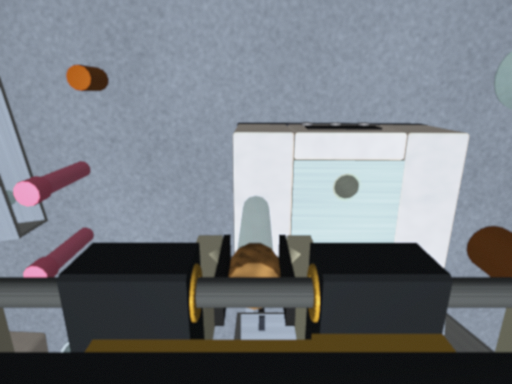

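Run:
```python
from h import *
np.set_printoptions(precision=4,suppress=True)
for k in range(3):
    s=r.get_state();c=cap('wrist');v=cv2.cvtColor(c['pixels'],cv2.COLOR_BGR2HSV)[...,2]
    roi=v[165:210,320:375].copy(); bg=np.median(roi); m=(roi<bg-22).astype(np.uint8)
    cs,_=cv2.findContours(m,cv2.RETR_EXTERNAL,cv2.CHAIN_APPROX_NONE); k=max(cs,key=cv2.contourArea)
    e=cv2.fitEllipse(k); u,w=e[0][0]+320,e[0][1]+165
    print(bg,(u,w),e[1],onz(c,u,w,.110),dep(c,u+20,w), s['tcp_pos'])
cv2.imwrite('pics/w9c.png',cv2.resize(c['pixels'][150:280,200:380],None,fx=4,fy=4))
P=cloud(c)
# tube foot profile
rem([.5425,.163,.25],92.6)
```

```text
228.0 (347.1232566833496, 186.13535499572754) (23.66983413696289, 26.153470993041992) [0.5417 0.1622 0.11  ] [0.5408 0.1807 0.1099] [0.5432 0.0779 0.2488]
228.0 (347.9791316986084, 186.02400398254395) (23.809982299804688, 26.13283920288086) [0.5417 0.1623 0.11  ] [0.541  0.1809 0.1094] [0.5433 0.0771 0.249 ]
228.0 (348.39624214172363, 185.76726531982422) (23.83851432800293, 25.90681266784668) [0.5417 0.1622 0.11  ] [0.5409 0.1808 0.1097] [0.5433 0.0766 0.2493]
t [-0.0005  0.0866  0.003 ] a [ 0.03 -0.08  0.03] f [-0.34 -0.35 -0.72] w 0.0243 time 15.75 pos [0.5435 0.0763 0.2496]
```

View pics/w9c.png

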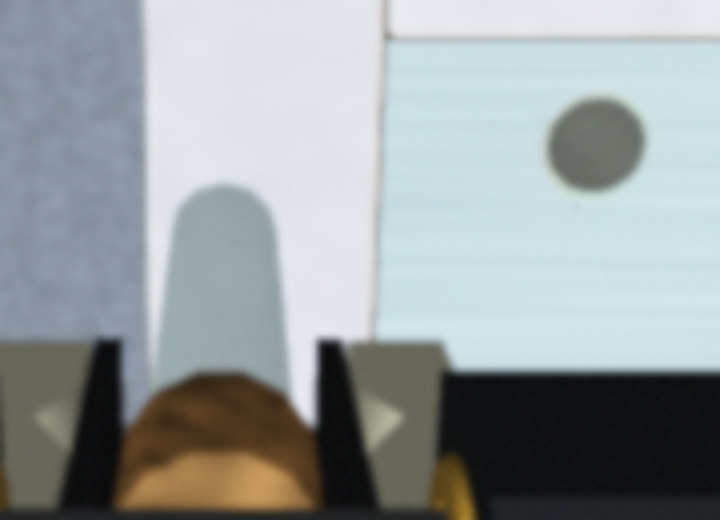

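```bash
python3 -m creep '[{"ax":0,"ay":0,"az":0,"tx":0,"ty":0.02,"tz":0,"fingers":0.015},{"ax":0,"ay":0,"az":0,"tx":0.01,"ty":0.05,"tz":0.001,"fingers":0.015},{"ax":0,"ay":0,"az":0,"tx":0.025,"ty":0.075,"tz":0.002,"fingers":0.015},{"ax":0,"ay":0,"az":0,"tx":0.035,"ty":0.0855,"tz":0.002,"fingers":0.015},{"ax":0,"ay":0,"az":0,"tx":0.035,"ty":0.0855,"tz":0.002,"fingers":0.015}]' 14
python3 -m creep '[{"ax":0,"ay":0,"az":0,"tx":0,"ty":0,"tz":0,"fingers":0.015},{"ax":0,"ay":0,"az":0,"tx":0,"ty":0,"tz":0,"fingers":0.015}]' 14
python3 - <<'E'
from h import *
rem([.5412,.1622,.205],92.6)
c=cap('wrist');cv2.imwrite('pics/w10.png',cv2.resize(c['pixels'][120:320,150:360],None,fx=3,fy=3))
rem([.5412,.1622,.205],92.6)
E
```

```text
time_s: 16.25
tcp_pos: [0.541, 0.1623, 0.2134]
eef_rot: [-153.6, 89.8, -150.9]
contact_force: [-0.5, -0.9, -0.4]
gripper_width: 0.0247
time_s: 16.45
tcp_pos: [0.5422, 0.1616, 0.2159]
eef_rot: [7.8, 90.0, 10.4]
contact_force: [0.2, 0.2, -0.5]
gripper_width: 0.0247
t [ 0.0109  0.0006 -0.001 ] a [ 0.01  0.04 -0.01] f [ 0.21  0.23 -0.46] w 0.0247 time 16.45 pos [0.5422 0.1616 0.2159]
t [ 0.011   0.0006 -0.001 ] a [ 0.01  0.05 -0.02] f [-0.62 -0.09 -1.02] w 0.0245 time 16.5 pos [0.5422 0.1617 0.216 ]
```

View pics/w10.png

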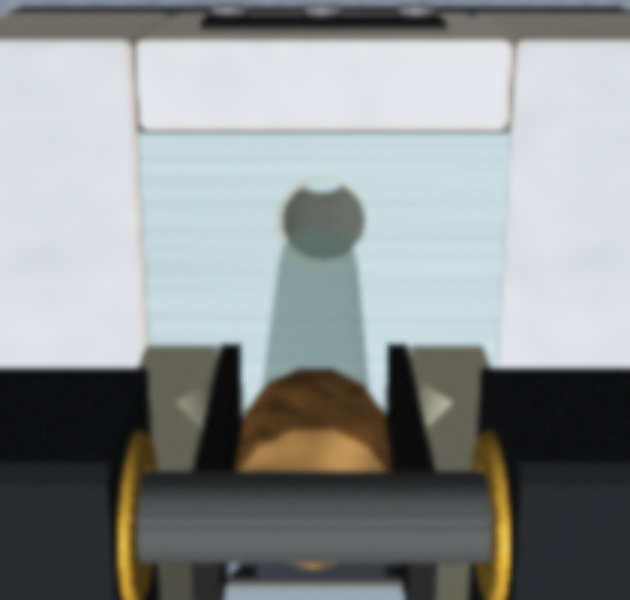

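Foot and well (322,218) line up. Descending with small correction.

```bash
python3 -m creep '[{"ax":0,"ay":0,"az":0,"tx":0.004,"ty":0.0006,"tz":-0.0006,"fingers":0.015},{"ax":0,"ay":0,"az":0,"tx":0.012,"ty":0.0006,"tz":-0.0006,"fingers":0.015},{"ax":0,"ay":0,"az":0,"tx":0.02,"ty":0.0006,"tz":-0.0006,"fingers":0.015},{"ax":0,"ay":0,"az":0,"tx":0.025,"ty":0.0006,"tz":-0.0006,"fingers":0.015},{"ax":0,"ay":0,"az":0,"tx":0.025,"ty":0.0006,"tz":-0.0006,"fingers":0.015}]' 14
python3 - <<'E'
from h import *
c=cap('wrist');cv2.imwrite('pics/w11.png',cv2.resize(c['pixels'][120:320,150:360],None,fx=3,fy=3))
rem([.5414,.1622,.121],92.6)
E
```

```text
time_s: 17.0
tcp_pos: [0.5407, 0.1628, 0.1891]
eef_rot: [-151.3, 89.9, -148.6]
contact_force: [0.4, -0.1, -0.4]
gripper_width: 0.0245
t [ 0.0687 -0.0007  0.0004] a [ 0.06 -0.06  0.04] f [-0.64 -1.07 -0.13] w 0.0249 time 17.05 pos [0.541  0.1629 0.1897]
```

View pics/w11.png

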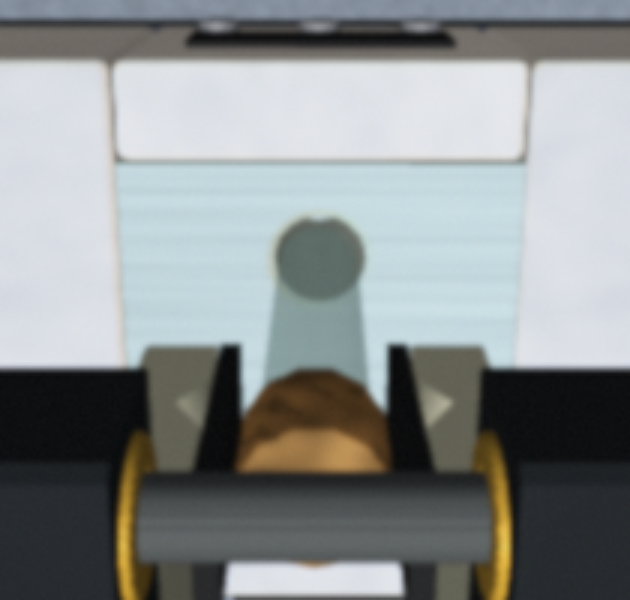

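```bash
cat > chz.py <<'E'
from h import *
import sys
s=r.get_state(); f=s['contact_force']; print(' >>',np.round(f,1),np.round(s['tcp_pos'],4),s['time_s'])
sys.exit(1 if np.linalg.norm(f)>5 else 0)
E
python3 -m creep '[{"ax":0,"ay":0,"az":0,"tx":0.003,"ty":-0.0004,"tz":0,"fingers":0.015},{"ax":0,"ay":0,"az":0,"tx":0.007,"ty":-0.0004,"tz":0,"fingers":0.015},{"ax":0,"ay":0,"az":0,"tx":0.010,"ty":-0.0004,"tz":0,"fingers":0.015}]' >/dev/null && python3 chz.py &&
python3 -m creep '[{"ax":0,"ay":0,"az":0,"tx":0.004,"ty":0,"tz":0,"fingers":0.015},{"ax":0,"ay":0,"az":0,"tx":0.008,"ty":0,"tz":0,"fingers":0.015}]' >/dev/null && python3 chz.py &&
python3 -m creep '[{"ax":0,"ay":0,"az":0,"tx":0.004,"ty":0,"tz":0,"fingers":0.015},{"ax":0,"ay":0,"az":0,"tx":0.008,"ty":0,"tz":0,"fingers":0.015}]' >/dev/null && python3 chz.py &&
python3 -m creep '[{"ax":0,"ay":0,"az":0,"tx":0.004,"ty":0,"tz":0,"fingers":0.015},{"ax":0,"ay":0,"az":0,"tx":0.008,"ty":0,"tz":0,"fingers":0.015}]' >/dev/null && python3 chz.py
```

```text
>> [-0.5  0.5 -1.4] [0.5412 0.1627 0.18  ] 17.35
 >> [0.  1.1 0.4] [0.5412 0.1627 0.172 ] 17.55
 >> [-0.5  0.5  0.1] [0.5412 0.1627 0.1639] 17.75
 >> [-0.7 -0.2 -0.1] [0.5412 0.1627 0.156 ] 17.95
```

```bash
python3 -m creep '[{"ax":0,"ay":0,"az":0,"tx":0.004,"ty":0,"tz":0,"fingers":0.015},{"ax":0,"ay":0,"az":0,"tx":0.008,"ty":0,"tz":0,"fingers":0.015}]' >/dev/null && python3 chz.py &&
python3 -m creep '[{"ax":0,"ay":0,"az":0,"tx":0.004,"ty":0,"tz":0,"fingers":0.015},{"ax":0,"ay":0,"az":0,"tx":0.008,"ty":0,"tz":0,"fingers":0.015}]' >/dev/null && python3 chz.py &&
python3 -m creep '[{"ax":0,"ay":0,"az":0,"tx":0.004,"ty":0,"tz":0,"fingers":0.015},{"ax":0,"ay":0,"az":0,"tx":0.008,"ty":0,"tz":0,"fingers":0.015}]' >/dev/null && python3 chz.py &&
python3 -m creep '[{"ax":0,"ay":0,"az":0,"tx":0.003,"ty":0,"tz":0,"fingers":0.015},{"ax":0,"ay":0,"az":0,"tx":0.006,"ty":0,"tz":0,"fingers":0.015}]' >/dev/null && python3 chz.py &&
python3 -m creep '[{"ax":0,"ay":0,"az":0,"tx":0.0015,"ty":0,"tz":0,"fingers":0.015}]' >/dev/null && python3 chz.py &&
python3 -m creep '[{"ax":0,"ay":0,"az":0,"tx":0.001,"ty":0,"tz":0,"fingers":0.015}]' >/dev/null && python3 chz.py &&
python3 -m creep '[{"ax":0,"ay":0,"az":0,"tx":0.001,"ty":0,"tz":0,"fingers":0.015}]' >/dev/null && python3 chz.py
```

```text
>> [-0.5  0.3 -0.8] [0.5412 0.1627 0.148 ] 18.15
 >> [-0.6  0.6  0.2] [0.5412 0.1627 0.14  ] 18.35
 >> [-1.2  0.3  0.5] [0.5412 0.1627 0.132 ] 18.55
 >> [-2.6  2.   1.1] [0.5412 0.1628 0.1261] 18.75
 >> [-2.1  1.   0.5] [0.5411 0.1627 0.1245] 18.85
 >> [-1.7  0.9  1. ] [0.5412 0.1627 0.1237] 18.95
 >> [-2.   0.4  0.6] [0.5413 0.1628 0.1229] 19.05
```

```bash
python3 -m creep '[{"ax":0,"ay":0,"az":0,"tx":0.0008,"ty":0,"tz":0,"fingers":0.015}]' >/dev/null && python3 chz.py &&
python3 -m creep '[{"ax":0,"ay":0,"az":0,"tx":0.0008,"ty":0,"tz":0,"fingers":0.015}]' >/dev/null && python3 chz.py &&
python3 -m creep '[{"ax":0,"ay":0,"az":0,"tx":0.0008,"ty":0,"tz":0,"fingers":0.015}]' >/dev/null && python3 chz.py &&
python3 -m creep '[{"ax":0,"ay":0,"az":0,"tx":0.0008,"ty":0,"tz":0,"fingers":0.015}]' >/dev/null && python3 chz.py &&
python3 -m creep '[{"ax":0,"ay":0,"az":0,"tx":0.0008,"ty":0,"tz":0,"fingers":0.015}]' >/dev/null && python3 chz.py
```

```text
>> [-2.4  1.6  1.2] [0.5412 0.1628 0.1221] 19.15
 >> [-2.   2.   1.4] [0.5413 0.1627 0.1213] 19.25
 >> [-5.   2.2  8.9] [0.5414 0.1628 0.1206] 19.35
```

It bottomed at TCP z = 0.1206, against 0.1207 predicted. Releasing.

```bash
python3 -m creep '[{"ax":0,"ay":0,"az":0,"tx":-0.0005,"ty":0,"tz":0,"fingers":0.05},{"ax":0,"ay":0,"az":0,"tx":-0.0005,"ty":0,"tz":0,"fingers":0.05},{"ax":0,"ay":0,"az":0,"tx":-0.0005,"ty":0,"tz":0,"fingers":0.05},{"ax":0,"ay":0,"az":0,"tx":-0.0005,"ty":0,"tz":0,"fingers":0.05},{"ax":0,"ay":0,"az":0,"tx":-0.0005,"ty":0,"tz":0,"fingers":0.05}]' 14
python3 -m creep '[{"ax":0,"ay":0,"az":0,"tx":-0.01,"ty":0,"tz":0,"fingers":0.05},{"ax":0,"ay":0,"az":0,"tx":-0.03,"ty":0,"tz":0,"fingers":0.05},{"ax":0,"ay":0,"az":0,"tx":-0.06,"ty":0,"tz":0,"fingers":0.05},{"ax":0,"ay":0,"az":0,"tx":-0.1,"ty":0,"tz":0,"fingers":0.05},{"ax":0,"ay":0,"az":0,"tx":-0.13,"ty":0,"tz":0,"fingers":0.05}]' 14
python3 -m creep '[{"ax":0,"ay":0,"az":0,"tx":0,"ty":0,"tz":0,"fingers":0.05},{"ax":0,"ay":0,"az":0,"tx":0,"ty":0,"tz":0,"fingers":0.05},{"ax":0,"ay":0,"az":0,"tx":0,"ty":0,"tz":0,"fingers":0.05}]' 14
python3 - <<'E'
from h import *
np.set_printoptions(precision=4,suppress=True)
s=r.get_state();c=cap('wrist');cv2.imwrite('pics/w12.png',c['pixels']);P=cloud(c);hsv=cv2.cvtColor(c['pixels'],cv2.COLOR_BGR2HSV)
m=((hsv[...,0]>5)&(hsv[...,0]<25)&(hsv[...,1]>90)).astype(np.uint8)
n,l,st,ce=cv2.connectedComponentsWithStats(m)
for i in range(1,n):
    if st[i][4]>150 and 200<ce[i][0]<300 and ce[i][1]<275:
        q=P[l==i]; zt=np.percentile(q[:,2],90); t=q[abs(q[:,2]-zt)<.006]; print(ce[i],zt,t.mean(0))
c=cap('side');cv2.imwrite('pics/s12.png',c['pixels'])
E
```

```text
time_s: 19.85
tcp_pos: [0.5413, 0.1626, 0.1209]
eef_rot: [-85.0, 90.0, -82.4]
contact_force: [0.7, -0.6, -0.8]
gripper_width: 0.0498
time_s: 20.35
tcp_pos: [0.5417, 0.1627, 0.2542]
eef_rot: [16.3, 89.9, 19.0]
contact_force: [1.3, 0.5, 0.1]
gripper_width: 0.05
time_s: 20.65
tcp_pos: [0.5407, 0.1624, 0.2503]
eef_rot: [-164.6, 89.9, -161.9]
contact_force: [-0.7, 0.2, 0.4]
gripper_width: 0.0499
[256.2486 194.7135] 0.14890115090725586 [0.5418 0.1629 0.1479]
```

View pics/w12.png

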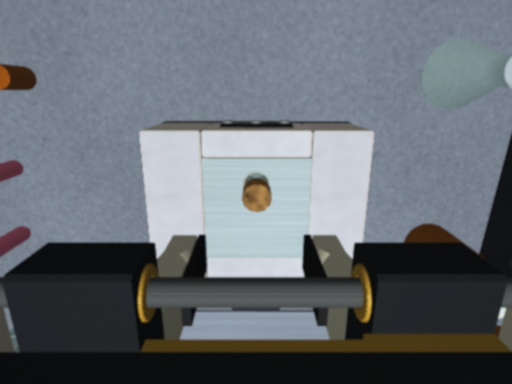

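View pics/s12.png

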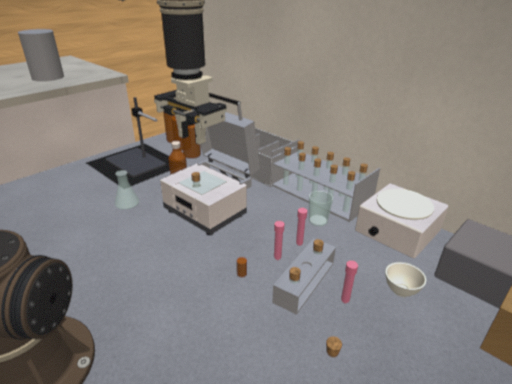

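Tube's cork (256,195) stands at (0.542, 0.163) with its top at 0.148–0.149 m (0.148 expected), the hood is still open, and the bystanders in view are in place.

```bash
python3 -m creep '[{"ax":0,"ay":0,"az":0,"tx":0,"ty":0,"tz":0,"fingers":0.05},{"ax":0,"ay":0,"az":0,"tx":0,"ty":0,"tz":0,"fingers":0.05}]'; python3 -c "
from h import *
print(order.close_job())"
```

```text
time_s: 20.95
tcp_pos: [0.5411, 0.1626, 0.2503]
eef_rot: [-144.7, 89.9, -142.0]
contact_force: [0.1, -1.0, 0.2]
gripper_width: 0.0503
the job is handed in; nothing more can be done
None
```

I opened the hood onto its buffer and set the tall tube fully home in the heater's well, then handed the job in at about 21 s of the 72 s allowed. The hand-in gave no verdict.

- **Hood:** I held it by the bar all the way. The buffer made itself felt at about 1.40 rad, where the bar pushed back with about 5.5 N. After I let go, the pictures showed the hood standing open and still, and it was still open in the last picture.
- **Tube:** I took the tall tube from the rack's middle hole by its cork and lowered it into the well. There were only small forces until it touched bottom at about 9 N (limit 30 N), at the height I had worked out beforehand.
- **Last checks:**
  - The cork top was at 0.148–0.149 m (0.148 m means fully home) and within about 1 mm of the well's axis.
  - The gripper was open and about 0.1 m above the cork, with the force reading at noise level.
  - The bystanders visible in the last side view looked unmoved. I judged that by eye and did not measure them.

While raising the hood I felt up to about 18 N on the wrist, mostly from my path being a little too tight. I widened the path and the force fell away. One command was refused at the start because its rows did not list every field; it moved nothing.

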